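Set out three bolt sets on the shop counter

TASK

Set out this customer's three bolt sets on the rubber mat for checking: squarely in front of each standing bolt (towards the mat's edge on your side) lay the washer that fits it flat on the mat, with a gap of about 20 mm between bolt head and washer, and put the matching nut on top, centred on its washer. The flange bolt takes no washer: its flange nut goes flange down straight on the mat, in the same place and with the same gap between the two flanges. Leave the bolts standing where they are and do not shift the carton.

Things in the scene. Friction and masses are not known exactly. Their poses are not given: they have to be found in the camera images.
- mat: Black rubber counter mat, fixed, 190 (x) x 420 (y) x 3 mm, lying turned by up to 9 degrees; origin at the centre of its underside, z = 0 (its top is 3 mm up); y along its long side, +x away from the robot. 'In front' of a bolt means along the mat's -x, towards its long edge nearest the robot. The three bolts stand on it near the far edge, in a row along y about 140 mm apart, in any order.
- bolt_large: The biggest of three steel bolts standing head down, shank up, on the mat: hexagon head 46 mm across flats (53 mm over corners) and 19 mm high, threaded shank 30 mm diameter, 69 mm tall in all. Loose, about 0.55 kg. Origin: centre of the head's face on the mat; axes parallel to the mat's, so a flat of the head, 23 mm from the axis, faces the front.
- bolt_medium: The middle-sized bolt, standing likewise: plain hexagon head 36 mm across flats (42 mm over corners) and 15 mm high, shank 24 mm diameter, 65 mm tall in all. Loose, about 0.3 kg. Origin and axes as for the large bolt; its front flat is 18 mm from the axis.
- bolt_flanged: The thinnest bolt, a flange bolt standing likewise: hexagon head 24 mm across flats with a round flange 35 mm in diameter (17.5 mm radius) above it, head 17 mm high with its flange, shank 16 mm diameter, 62 mm tall in all. Loose, 0.13 kg, easily tipped. Origin and axes as for the large bolt.
- nut_large: Big plain hexagon nut for the large bolt, lying flat on the counter: 46 mm across flats (53 mm over corners), 26 mm high, bore about 28 mm, about 0.22 kg. Origin: centre of its underside; its x axis is square to a pair of flats (as are the directions 60 degrees either side), turned any way.
- nut_medium: Middle-sized plain hexagon nut for the medium bolt, lying flat: 36 mm across flats (42 mm over corners), 21.5 mm high, bore about 22 mm, about 0.11 kg. Origin and axes as for the large nut.
- nut_flanged: Small flange nut for the flanged bolt, lying on its flange: round flange 35 mm in diameter and 4 mm thick at the bottom, above it a hexagon 24 mm across flats (28 mm over corners); 17 mm high in all, bore about 14 mm, 0.05 kg. Origin: centre of the flange's underside; its x axis is square to a pair of flats, turned any way. It needs no washer.
- washer_large: The larger of two thick flat round steel washers, for the large bolt: 56 mm outside diameter, 33 mm hole, 8 mm thick, about 0.1 kg. Lies flat; origin at the centre of its underside.
- washer_medium: The smaller flat round steel washer, for the medium bolt: 44 mm outside diameter, 26 mm hole, 8 mm thick, about 0.06 kg. Lies flat; origin at the centre of its underside.
- carton: Closed cardboard carton of stock, 90 x 130 x 55 mm, about 0.9 kg, standing to the right of the mat; origin at the centre of its underside. To be left where it is. (Left of the mat: a fixed blue bin of small nuts, 160 x 100 x 75 mm.)

How it is judged (in metres and radians):
At the end, for the whole second after the job is handed in: Washers (flange nut) flat on the mat in front of their own bolts, gap 20 mm +-12, sideways +-12 mm; both nuts flat on their washers, centred within 8 mm; all level, released and at rest; bolts upright within 15 mm and the carton within 20 mm of where they were (x of washer_large in the frame of bolt_large between -0.083 and -0.059 m and y of washer_large in the frame of bolt_large between -0.012 and 0.012 m and z of washer_large in the frame of bolt_large between -0.003 and 0.003 m and angle between each of washer_large, nut_large, washer_medium, nut_medium, nut_flanged, bolt_large, bolt_medium, bolt_flanged's own z axis and vertical below 0.08 rad and horizontal distance between nut_large and washer_large below 0.008 m and z of nut_large in the frame of washer_large between 0.006 and 0.01 m and x of washer_medium in the frame of bolt_medium between -0.072 and -0.048 m and y of washer_medium in the frame of bolt_medium between -0.012 and 0.012 m and z of washer_medium in the frame of bolt_medium between -0.003 and 0.003 m and horizontal distance between nut_medium and washer_medium below 0.008 m and z of nut_medium in the frame of washer_medium between 0.006 and 0.01 m and x of nut_flanged in the frame of bolt_flanged between -0.067 and -0.043 m and y of nut_flanged in the frame of bolt_flanged between -0.012 and 0.012 m and z of nut_flanged in the frame of bolt_flanged between -0.003 and 0.003 m and linear speed of each of washer_large, nut_large, washer_medium, nut_medium, nut_flanged below 0.01 m/s and angular speed of each of washer_large, nut_large, washer_medium, nut_medium, nut_flanged below 0.1 rad/s and distance of each of bolt_large, bolt_medium, bolt_flanged from where it was at the start of the episode below 0.015 m and distance of carton from where it was at the start of the episode below 0.02 m); the robot touches nothing.
It fails at once if a bolt is knocked over (angle between any of bolt_large, bolt_medium, bolt_flanged's own z axis and vertical above 0.6 rad).
It fails at once if the carton is shifted by more than 20 mm (distance of carton from where it was at the start of the episode above 0.02 m).
It also fails if it takes over 115 s, if anything falls off the work surface, if the arm or the gripper's body presses on something with over 40 N, if the wrist force passes 120 N, or if a joint passes its speed limit or range.

ROBOT

A 7-joint arm with a two-finger parallel gripper is mounted at the origin on the work surface. World frame = base frame: x ahead of the robot, y to its left, z up, the work surface at z = 0. Lengths are in mm, angles in rad, forces in N, time in s.
With the tool pointing down it reaches from about 425 to 1025 mm from the base axis. Payload 9.4 kg.
Tool frame: the origin (TCP) lies at the very end of the fingers, on their centre line; the grasp point (between the pads) lies behind it (ctrl.grasp_offset is the z of the grasp point in the tool frame, in mm); z points along the fingers, y is the direction in which the jaws open and shut (so a half turn about z gives the same grasp; the last joint's range is limited). The gripper opens to 85 mm and grips with 20 to 120 N. Pads are 22 mm wide; open, the fingers measure 114 mm over their backs; the gripper's body (76 mm by 85 mm) begins 54 mm behind the grasp point. The pads swing forward as they close: fully open they stand 13 mm farther back than shut.
Start: joints at [1.102, 0.599, -0.003, 1.599, 0.002, 0.943, -0.08], TCP at [276.834, -670.065, 231.275] pointing down, gripper open.
Joint ranges: [-2.57, 2.57], [-0.35, 1.97], [-1.29, 1.29], [0.11, 2.56], [-1.05, 4.19], [0.11, 1.86], [-2.63, 2.63]. Speed limits (rad/s): [2.22, 2.22, 3.01, 3.01, 3.14, 3.14, 3.14].

INTERFACE

Orientations are given as a unit quaternion [w, x, y, z].
In Python, from plant import ctrl, viewer, job gives the robot as it stands.
- The arm moves only by the shell command python3 -m handwheel 'ROWS'. ROWS is JSON, a list that holds one entry, the list of rows, each a list of 5 numbers: the shift along the tool's x, y, z in m, then the turn about the tool's z in rad, then the finger opening in m, from 0 to 0.0854. A call has exactly 5 rows; each row is the pose to reach, as a shift and turn from the pose commanded when the call began, along the tool's axes at that moment; what a row does not reach only later rows make up. A row lasts 1/10 s, in which the tool goes at most 50 mm and 8.59 degrees, less where a joint would pass 70% of its speed; a pose out of reach is approached as far as the arm can. A call with a gripper value outside its range is refused whole. The fingers move at their own pace and stop on an object; the grip force is fixed at half the most. Time passes only in rows, so rows that repeat a pose let the fingers close, or fill a call up. It gives the time, the measured TCP pose, the force and the opening at its end, in the units of the state.
- ctrl.sense(): the state, without advancing time (a new reading comes with each control period).
- viewer.snapshot(name): name is "scene" or "side" or "wrist"; returns the picture (384x512x3 uint8, blue, green, red); there is no depth.
- viewer.camera_info(name): a dict with "fx", "fy", "cx", "cy" (pixels), "extrinsics" (4x4, takes a point from camera to world coordinates); the wrist camera has in their place "hand_eye" (4x4, takes a point from camera to tool coordinates, whose origin is the TCP and whose axes are the flange's). Camera axes: x right, y down, z forward; pixel columns grow to the right and rows downward; lengths in mm; the calibration is good to about 2 mm. A picture is of the moment at which its call begins: read the wrist's pose just before it. camera_info takes no time and is no camera call.
- job.sign_off(): hands the job in, once; it reports no verdict.
Trained networks look in the newest picture that a camera, given by its name, has taken for a name from the list of things; names that differ only in an ending like _2 or _b are one class to them, and where a whole thing is asked for, a point or a joint stands for the part that bears it (a point fixed in the world has none). Each returns a list of dicts, best first, with "score" (0 to 1); they miss things now and then, are a little off and sometimes report something else, mostly with a low value. They report only what shows in the picture. A call takes as long as a camera call.
- viewer.regions_of(label, camera): "pixels" (384x512 bool, what is visible of it) and "bbox" ([left, top, width, height] in pixels, round what is visible of it).
- viewer.tip_of(label, camera): "point" ([column, row] in pixels: a listed point, or the origin of a listed thing).
The state is a dict: "clock": time; "joint_positions": joint angles; "joint_velocities": joint speeds; "effort": joint torques, N m; "tcp_pos": TCP position; "tcp_rot": TCP orientation; "ft_force": force on the tool from outside, world axes, zero at the start; "wrist_torque": the same for the moment, N m; "finger_gap": finger opening in mm.
Only numpy, scipy, OpenCV 4.12 (cv2) and the standard library are available. Lean on these libraries where they do the work, as an engineer would, in place of code of your own. Each camera call takes 0.05 s, during which the arm holds its last target.

## Working session

There is one attempt and no reset: what is moved stays moved. The work goes in short steps, Python scripts to look and compute and a shell command to move; the robot and the scene stay as the last step left them, time stands still between calls to the robot, and variables do not carry over. Pictures are saved under pics/ and viewed, and the job is handed in when it is done.

```bash
ls; mkdir -p pics; python3 - <<'E'
from plant import ctrl, viewer, job
import cv2
s=ctrl.sense(); print(s['clock'],s['tcp_pos'],s['tcp_rot'],s['finger_gap'],ctrl.grasp_offset)
for n in ['scene','side','wrist']:
    cv2.imwrite(f'pics/{n}0.png',viewer.snapshot(n)); print(n,viewer.camera_info(n))
E
```

```text
pics
0.0 [ 276.64350882 -669.63895277  230.41019917] [-7.45329618e-04  9.80864354e-01  1.94690807e-01 -2.30928893e-04] 85.3339279128415 -18.700000000000003
scene {'fx': 452.7812775626061, 'fy': 452.7812775626061, 'cx': 261.27233411859095, 'cy': 188.73864060535732, 'extrinsics': array([[-8.86984530e-01,  2.32588980e-01, -3.98949634e-01,
         1.01406356e+03],
       [ 4.61517574e-01,  4.76627879e-01, -7.48216141e-01,
         8.34636876e+02],
       [ 1.61236886e-02, -8.47778409e-01, -5.30105457e-01,
         6.61234866e+02],
       [ 0.00000000e+00,  0.00000000e+00,  0.00000000e+00,
         1.00000000e+00]])}
side {'fx': 371.1010261115117, 'fy': 371.1010261115117, 'cx': 257.325860076167, 'cy': 189.3454723192115, 'extrinsics': array([[ 8.56154975e-01, -2.65187401e-01,  4.43479763e-01,
         1.79153969e+02],
       [-5.16373671e-01, -4.70475313e-01,  7.15549588e-01,
        -6.34748205e+02],
       [ 1.88915447e-02, -8.41622613e-01, -5.39735571e-01,
         4.86019244e+02],
       [ 0.00000000e+00,  0.00000000e+00,  0.00000000e+00,
         1.00000000e+00]])}
wrist {'fx': 285.5075441646154, 'fy': 285.5075441646154, 'cx': 258.62297343485284, 'cy': 192.77189939215492, 'hand_eye': array([[ 1.51135858e-04, -9.63169699e-01, -2.68894232e-01,
         6.76029609e+01],
       [ 9.99999873e-01,  1.60262513e-05,  5.04658795e-04,
        -7.05637196e-01],
       [-4.81762693e-04, -2.68894274e-01,  9.63169579e-01,
        -1.43167951e+02],
       [ 0.00000000e+00,  0.00000000e+00,  0.00000000e+00,
         1.00000000e+00]])}
```

View pics/scene0.png

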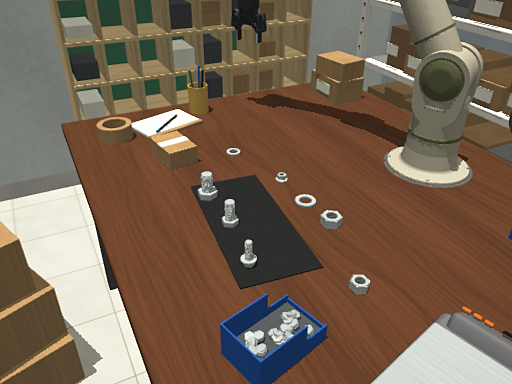

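View pics/side0.png

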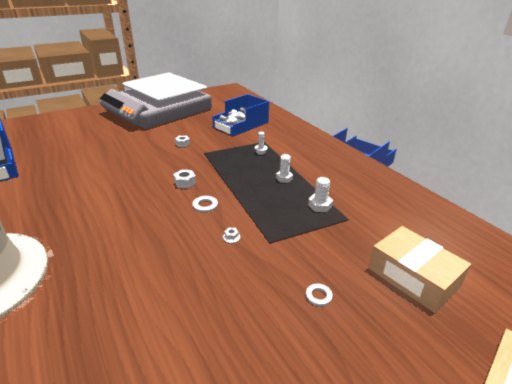

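View pics/wrist0.png

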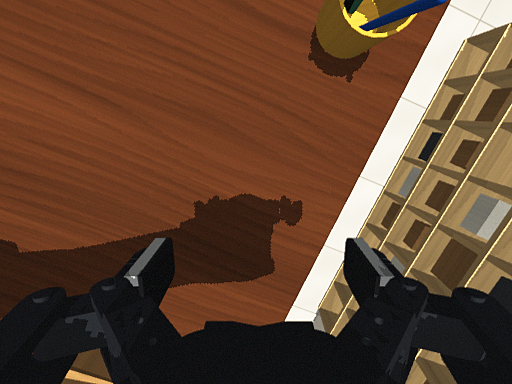

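The scene picture shows the large bolt at (207,185), the medium one at (230,213) and the flange bolt at (249,255). The nuts are at (331,219), (359,284) and (281,177). The washers are at (305,200) for the large and (233,151) for the medium. Next I'll measure them.

```bash
cat > h.py <<'E'
from plant import ctrl, viewer, job
import numpy as np, cv2
from scipy.spatial.transform import Rotation as R
def q2R(q): return R.from_quat([q[1],q[2],q[3],q[0]]).as_matrix()
def cam(name,s=None):
    i=viewer.camera_info(name); K=(i['fx'],i['fy'],i['cx'],i['cy'])
    if name!='wrist': return K,np.array(i['extrinsics'])
    s=s or ctrl.sense(); T=np.eye(4);T[:3,:3]=q2R(s['tcp_rot']);T[:3,3]=s['tcp_pos']
    return K,T@np.array(i['hand_eye'])
def topl(px,c,z):
    (fx,fy,cx,cy),T=c; px=np.atleast_2d(px).astype(float)
    d=np.c_[(px[:,0]-cx)/fx,(px[:,1]-cy)/fy,np.ones(len(px))]@T[:3,:3].T
    o=T[:3,3]; return o+d*((z-o[2])/d[:,2])[:,None]
def proj(p,c):
    (fx,fy,cx,cy),T=c; p=np.atleast_2d(p)
    q=(p-T[:3,3])@T[:3,:3]; return np.c_[q[:,0]/q[:,2]*fx+cx,q[:,1]/q[:,2]*fy+cy]
E
python3 - <<'E'
from h import *
np.set_printoptions(precision=1,suppress=True)
Z=dict(bolt_large=3,bolt_medium=3,bolt_flanged=3,nut_large=0,nut_medium=0,nut_flanged=0,washer_large=0,washer_medium=0,carton=0)
for n in ['scene','side']:
    viewer.snapshot(n);c=cam(n)
    for l,z in Z.items():
        t=viewer.tip_of(l,n); r=viewer.regions_of(l,n)
        print(n,l,[(np.round(a['score'],2),a['point'],topl(a['point'],c,z)[0][:2]) for a in t[:2]],[(np.round(a['score'],2),a['bbox']) for a in r[:2]])
    r=viewer.regions_of('mat',n)[0]
    m=r['pixels'].astype(np.uint8)*255
    cs=max(cv2.findContours(m,cv2.RETR_EXTERNAL,cv2.CHAIN_APPROX_NONE)[0],key=cv2.contourArea)
    w=topl(cs[:,0,:],c,3)[:,:2].astype(np.float32)
    print('mat',r['score'],cv2.minAreaRect(w))
print(ctrl.sense()['clock'])
E
```

```text
scene bolt_large [(np.float64(0.83), [206.8, 195.5], array([ 665.1, -128. ]))] [(np.float64(0.8), [196.0, 172.9, 21.9, 29.4])]
scene bolt_medium [(np.float64(0.71), [229.7, 222.2], array([659.5,   8.7]))] [(np.float64(0.78), [221.6, 199.3, 17.8, 29.6]), (np.float64(0.18), [346.4, 275.8, 22.2, 20.7])]
scene bolt_flanged [(np.float64(0.7), [245.0, 264.9], array([693.4, 165.3]))] [(np.float64(0.49), [241.7, 242.1, 16.5, 26.1])]
scene nut_large [(np.float64(0.91), [330.6, 220.8], array([430.9, 110.2])), (np.float64(0.4), [248.6, 265.0], array([685.1, 166. ]))] [(np.float64(0.88), [323.4, 209.2, 21.9, 23.6]), (np.float64(0.57), [220.3, 199.1, 18.0, 28.7])]
scene nut_medium [(np.float64(0.62), [355.1, 287.5], array([519.8, 324.9]))] [(np.float64(0.6), [347.1, 276.0, 20.8, 19.5])]
scene nut_flanged [(np.float64(0.41), [278.3, 180.4], array([ 452.3, -117.1]))] [(np.float64(0.55), [277.5, 173.5, 9.0, 12.4])]
scene washer_large [(np.float64(0.53), [302.5, 203.4], array([452.6,  13.3]))] [(np.float64(0.61), [296.4, 194.1, 20.0, 17.0])]
scene washer_medium [(np.float64(0.59), [227.8, 154.0], arr
[... 1078 characters left out ...]
, 138.0, 18.5, 8.9])]
side nut_flanged [(np.float64(0.47), [232.8, 238.2], array([ 441.6, -121.9]))] [(np.float64(0.66), [224.7, 225.9, 15.8, 20.9])]
side washer_large [(np.float64(0.8), [204.8, 204.9], array([441. ,  12.2])), (np.float64(0.21), [266.2, 183.3], array([612.2,  22.6]))] [(np.float64(0.49), [194.8, 198.2, 21.0, 17.5])]
side washer_medium [(np.float64(0.57), [318.2, 299.7], array([ 491.1, -331.5]))] [(np.float64(0.93), [307.0, 286.1, 26.6, 21.0])]
side carton [(np.float64(0.77), [415.4, 278.4], array([ 672.4, -381.2]))] [(np.float64(0.58), [366.4, 227.3, 106.4, 86.4])]
mat 0.71 ((614.6240234375, 25.205612182617188), (427.587158203125, 194.04135131835938), 83.76419067382812)
2.15
```

```bash
cat >> h.py <<'E'
def yaw_of(s):
    M=q2R(s['tcp_rot']); return np.arctan2(M[1,0],M[0,0])
def go(x,y,z,yawdeg=None,s=None):
    """rows' shift in m / rad from measured pose to target"""
    s=s or ctrl.sense(); M=q2R(s['tcp_rot']); d=M.T@(np.array([x,y,z])-s['tcp_pos'])
    w=0 if yawdeg is None else -(np.radians(yawdeg)-yaw_of(s))
    print('pos',np.round(s['tcp_pos'],1),'yaw',np.round(np.degrees(yaw_of(s)),2),'gap',round(s['finger_gap'],1),'F',np.round(s['ft_force'],1),'t',round(s['clock'],2))
    print('shift',np.round(d/1000,4),'turn',round(w,3))
E
python3 -c "
from h import *
go(500,-330,180,-6.4)"
```

```text
pos [ 276.9 -670.1  231.3] yaw 22.45 gap 85.2 F [ 0.4 -0.2 -0.2] t 2.15
shift [ 0.3361 -0.2291  0.0513] turn 0.504
```

```bash
python3 -m handwheel '[[[0.041,-0.028,0.006,0.1,0.085],[0.082,-0.056,0.012,0.2,0.085],[0.123,-0.084,0.018,0.3,0.085],[0.164,-0.112,0.024,0.4,0.085],[0.204,-0.140,0.030,0.504,0.085]]]'; python3 -c "
from h import *
go(500,-330,180,-6.4)"
```

```text
clock: 2.65
tcp_pos: [412.9, -461.1, 201.2]
tcp_rot: [0.0, 0.998, -0.058, 0.0]
ft_force: [0.8, 0.5, -0.1]
finger_gap: 85.2
pos [ 412.9 -461.1  201.2] yaw -6.67 gap 85.2 F [ 0.8  0.5 -0.1] t 2.65
shift [ 0.0713 -0.1404  0.0213] turn -0.005
```

```bash
python3 -m handwheel '[[[0.022,-0.042,0.007,-0.005,0.085],[0.044,-0.084,0.014,-0.005,0.085],[0.0715,-0.1405,0.0215,-0.005,0.085],[0.0715,-0.1405,0.0215,-0.005,0.085],[0.0715,-0.1405,0.0215,-0.005,0.085]]]'; python3 - <<'E'
from h import *
go(450,-120,180,-6.4)
c=cam('wrist'); im=viewer.snapshot('wrist'); cv2.imwrite('pics/w1.png',im)
for l in ['washer_medium','carton']:
    t=viewer.tip_of(l,'wrist'); r=viewer.regions_of(l,'wrist')
    print(l,[(a['score'],a['point'],topl(a['point'],c,0)[0]) for a in t],[(a['score'],a['bbox']) for a in r])
    if r and l=='washer_medium':
        p=np.argwhere(r[0]['pixels'])[:,::-1]
        w=topl(p,c,8)[:,:2].astype(np.float32); print(cv2.minEnclosingCircle(w))
E
```

```text
clock: 3.15
tcp_pos: [500.4, -328.4, 179.5]
tcp_rot: [-0.001, 0.999, -0.051, 0.0]
ft_force: [-0.4, -0.3, 0.2]
finger_gap: 84.9
pos [ 500.4 -328.4  179.5] yaw -5.85 gap 84.9 F [-0.4 -0.3  0.2] t 3.15
shift [-0.0714 -0.2022 -0.0003] turn 0.01
washer_medium [(0.63, [259.9, 178.3], array([ 495.05523271, -328.91658022,    0.        ])), (0.49, [93.2, 240.7], array([ 437.65618713, -116.77970941,    0.        ]))] [(0.87, [238.7, 160.5, 38.9, 34.0])]
((497.2913818359375, -327.31494140625), 22.007165908813477)
carton [(0.22, [91.9, 240.6], array([ 437.95000223, -115.220949  ,    0.        ]))] [(0.7, [219.7, 0.0, 164.8, 65.5])]
```

View pics/w1.png

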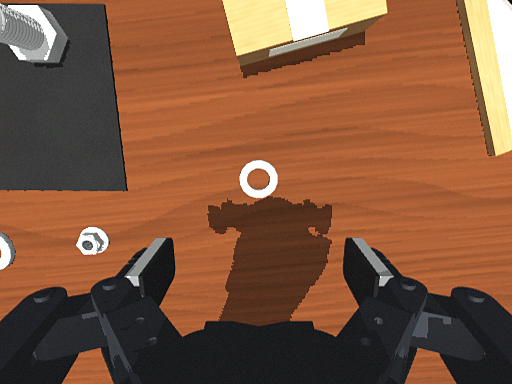

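```bash
python3 -c "
from h import *
go(497.3,-327.3,30)
s=[ctrl.sense()['tcp_pos'] for _ in range(3)];print(s)"
```

```text
pos [ 497.6 -333.2  180. ] yaw -6.32 gap 85.0 F [ 0.1 -1.  -0.3] t 3.4
shift [-0.0009 -0.006   0.15  ] turn 0
[array([ 497.5544626 , -333.22023852,  180.04591851]), array([ 497.5544626 , -333.22023852,  180.04591851]), array([ 497.5544626 , -333.22023852,  180.04591851])]
```

```bash
python3 -m handwheel '[[[-0.001,-0.006,0.04,0,0.060],[-0.001,-0.006,0.080,0,0.060],[-0.001,-0.006,0.080,0,0.060],[-0.001,-0.006,0.080,0,0.060],[-0.001,-0.006,0.080,0,0.060]]]'; cat >> h.py <<'E'
def circ(label,cn,z,i=0,png=None):
    c=cam(cn); im=viewer.snapshot(cn)
    if png: cv2.imwrite('pics/'+png,im)
    r=viewer.regions_of(label,cn)
    for a in r[:2]:
        p=np.argwhere(a['pixels'])[:,::-1]
        w=topl(p,c,z)[:,:2].astype(np.float32); (x,y),rad=cv2.minEnclosingCircle(w)
        print(label,round(a['score'],2),a['bbox'],'circle',round(x,1),round(y,1),round(rad,1))
    return r,c,im
E
python3 - <<'E'
from h import *
circ('washer_medium','wrist',8,png='w2.png')
go(497.3,-327.3,0)
E
```

```text
clock: 3.9
tcp_pos: [498.7, -326.5, 101.5]
tcp_rot: [0.001, 0.999, -0.054, 0.001]
ft_force: [1.2, 0.2, 0.2]
finger_gap: 59.8
washer_medium 0.89 [233.1, 176.3, 51.5, 43.5] circle 496.6 -327.0 21.7
pos [ 499.1 -326.1  101.7] yaw -6.18 gap 60.1 F [0.3 0.  0.1] t 4.0
shift [-0.0019  0.0013  0.1017] turn 0
```

View pics/w2.png

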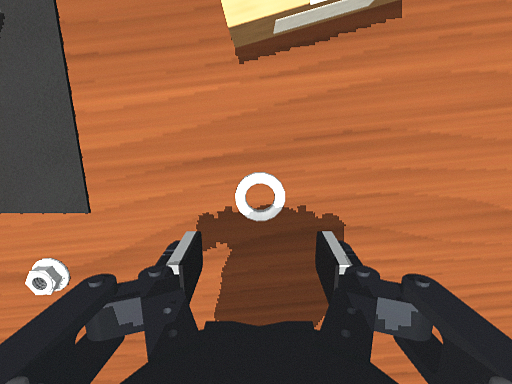

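```bash
python3 -m handwheel '[[[-0.0015,0.001,0.045,0,0.060],[-0.002,0.001,0.085,0,0.060],[-0.002,0.001,0.101,0,0.060],[-0.002,0.001,0.101,0,0.060],[-0.002,0.001,0.101,0,0.060]]]';  python3 - <<'E'
from h import *
go(497,-327.1,0)
cv2.imwrite('pics/w3.png',viewer.snapshot('wrist'))
E
```

```text
clock: 4.5
tcp_pos: [496.8, -326.4, 0.0]
tcp_rot: [0.0, 0.999, -0.054, 0.0]
ft_force: [0.2, 0.3, 0.8]
finger_gap: 59.8
pos [ 496.8 -326.4    0. ] yaw -6.15 gap 59.8 F [0.2 0.3 0.8] t 4.5
shift [0.0002 0.0007 0.    ] turn 0
```

View pics/w3.png

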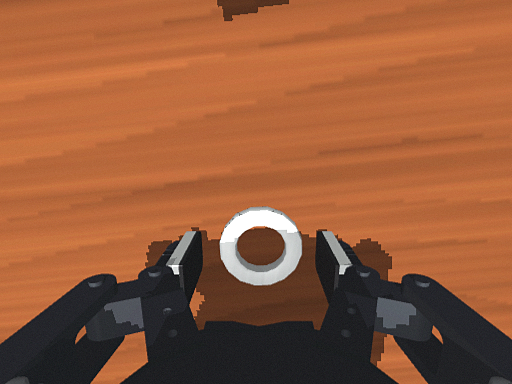

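```bash
python3 -m handwheel '[[[0,0,0,0,0.038],[0,0,0,0,0.038],[0,0,0,0,0.038],[0,0,0,0,0.038],[0,0,0,0,0.038]]]';  python3 - <<'E'
from h import *
go(560,0,160)
cv2.imwrite('pics/w4.png',viewer.snapshot('wrist'))
E
```

```text
clock: 5.05
tcp_pos: [497.2, -326.4, 1.2]
tcp_rot: [0.001, 0.999, -0.054, 0.001]
ft_force: [-1.8, 1.1, 14.7]
finger_gap: 40.6
pos [ 497.2 -326.4    1.2] yaw -6.16 gap 40.6 F [-1.8  1.1 14.7] t 5.05
shift [ 0.0278 -0.3311 -0.1591] turn 0
```

View pics/w4.png

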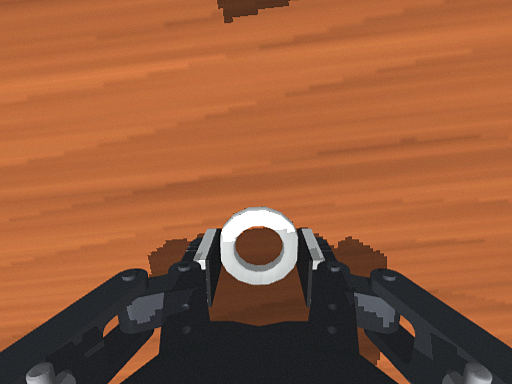

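```bash
python3 -m handwheel '[[[0,0,-0.002,0,0.036],[0,0,-0.005,0,0.036],[0,0,-0.015,0,0.036],[0,0,-0.03,0,0.036],[0,0,-0.03,0,0.036]]]';  python3 - <<'E'
from h import *
go(560,0,160)
cv2.imwrite('pics/w5.png',viewer.snapshot('wrist'))
E
```

```text
clock: 5.6
tcp_pos: [497.2, -326.6, 31.1]
tcp_rot: [0.001, 0.999, -0.054, 0.001]
ft_force: [0.7, -0.2, -0.6]
finger_gap: 40.1
pos [ 497.2 -326.6   31.1] yaw -6.15 gap 40.1 F [ 0.7 -0.2 -0.6] t 5.6
shift [ 0.0278 -0.3313 -0.1293] turn 0
```

View pics/w5.png

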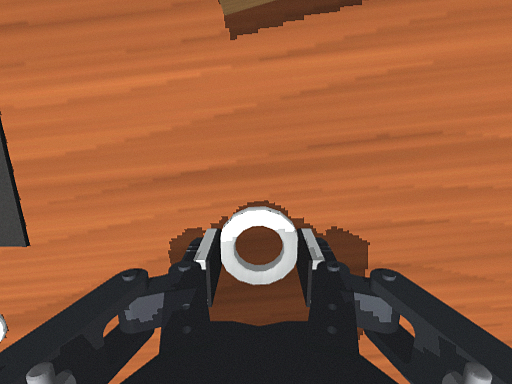

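```bash
python3 -m handwheel '[[[0.001,-0.015,-0.04,0,0.036],[0.005,-0.05,-0.075,0,0.036],[0.01,-0.095,-0.1,0,0.036],[0.015,-0.14,-0.12,0,0.036],[0.02,-0.188,-0.129,0,0.036]]]'; python3 -m handwheel '[[[0.002,-0.048,0,0,0.036],[0.004,-0.096,0,0,0.036],[0.008,-0.143,0,0,0.036],[0.008,-0.143,0,0,0.036],[0.008,-0.143,0,0,0.036]]]' ; python3 - <<'E'
from h import *
import time
np.set_printoptions(precision=1,suppress=True)
go(560,0,160)
viewer.snapshot('wrist')
go(560,0,160)
c=cam('wrist');cv2.imwrite('pics/w6.png',viewer.snapshot('wrist'))
for l,z in dict(bolt_large=3,bolt_medium=3,bolt_flanged=3,nut_large=0,nut_medium=0,nut_flanged=0,washer_large=0,washer_medium=0).items():
    print(l,[(np.round(a['score'],2),a['point'],topl(a['point'],c,z)[0][:2]) for a in viewer.tip_of(l,'wrist')[:2]])
r=viewer.regions_of('mat','wrist')[0]
m=r['pixels'].astype(np.uint8)*255
cv2.imwrite('pics/m6.png',m)
E
```

```text
clock: 6.15
tcp_pos: [536.9, -140.4, 159.6]
tcp_rot: [0.0, 0.999, -0.054, 0.001]
ft_force: [0.3, 1.0, -0.3]
finger_gap: 39.9
clock: 6.65
tcp_pos: [559.3, 1.4, 157.4]
tcp_rot: [0.0, 0.999, -0.052, -0.0]
ft_force: [-0.6, -0.9, -0.8]
finger_gap: 39.9
pos [559.3   1.4 157.4] yaw -5.95 gap 39.9 F [-0.6 -0.9 -0.8] t 6.65
shift [ 0.  0. -0.] turn 0
pos [559.1  -0.3 157.5] yaw -6.11 gap 40.1 F [-0.1 -1.2 -0.4] t 6.7
shift [ 0. -0. -0.] turn 0
bolt_large [(np.float64(0.95), [375.3, 62.8], array([ 660.4, -123.7]))]
bolt_medium [(np.float64(0.82), [233.7, 82.0], array([657.7,  13.8]))]
bolt_flanged [(np.float64(0.57), [74.3, 72.3], array([682.8, 166. ]))]
nut_large [(np.float64(0.59), [170.7, 284.1], array([440.6, 118.7]))]
nut_medium []
nut_flanged [(np.float64(0.81), [370.4, 266.0], array([ 439.4, -119.8]))]
washer_large [(np.float64(0.84), [262.5, 272.4], array([444.6,   7.5]))]
washer_medium []
```

View pics/w6.png

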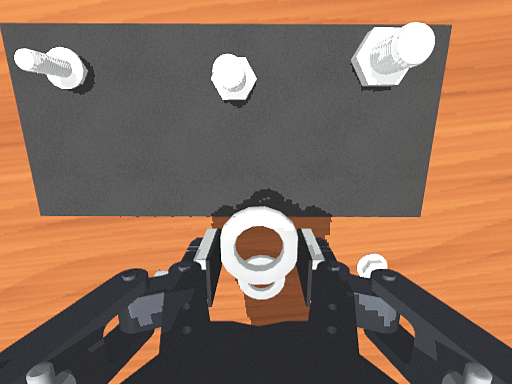

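```bash
cat >> h.py <<'E'
YAW=np.radians(-6.3)
def hexp(af,z0,z1,yaw):
    a=yaw+np.radians(30+60*np.arange(6)); r=af/np.sqrt(3)
    return np.vstack([np.c_[r*np.cos(a),r*np.sin(a),0*a+z] for z in (z0,z1)])
def cyl(r,z0,z1):
    a=np.linspace(0,2*np.pi,40)[:-1]; return np.vstack([np.c_[r*np.cos(a),r*np.sin(a),0*a+z] for z in (z0,z1)])
def model(l,yaw=None):
    y=YAW if yaw is None else yaw
    return dict(bolt_large=[hexp(46,3,22,y),cyl(15,22,72)],bolt_medium=[hexp(36,3,18,y),cyl(12,18,68)],
     bolt_flanged=[hexp(24,3,16,y),cyl(17.5,16,20),cyl(8,20,65)],
     nut_large=[hexp(46,0,26,y)],nut_medium=[hexp(36,0,21.5,y)],nut_flanged=[cyl(17.5,0,4),hexp(24,4,17,y)],
     washer_large=[cyl(28,0,8)],washer_medium=[cyl(22,0,8)])[l]
def render(ml,x,y,c,S=4,dz=0):
    m=np.zeros((384*S,512*S),np.uint8)
    for P in ml:
        q=proj(P+[x,y,dz],c); h=cv2.convexHull(((q+.5)*S-.5).astype(np.float32))
        cv2.fillConvexPoly(m,np.round(h*16).astype(np.int32),1,shift=4)
    return m.astype(bool)
def fit(ml,mask,c,x,y,S=4,dz=0):
    from scipy.optimize import minimize
    M=cv2.resize(mask.astype(np.uint8),None,fx=S,fy=S,interpolation=cv2.INTER_NEAREST).astype(bool)
    f=lambda p:-(render(ml,p[0],p[1],c,S,dz)&M).sum()/((render(ml,p[0],p[1],c,S,dz)|M).sum()+1)
    r=minimize(f,[x,y],method='Nelder-Mead',options=dict(initial_simplex=[[x,y],[x+6,y],[x,y+6]],xatol=.1,fatol=1e-4))
    return np.round(r.x,1),round(-r.fun,3)
E
python3 - <<'E'
from h import *
go(560,0,160)
G=dict(bolt_large=(662,-124),bolt_medium=(658,14),bolt_flanged=(682,162))
for n in ['wrist','scene','side']:
    c=cam(n);viewer.snapshot(n)
    for l,g in G.items():
        for a in viewer.regions_of(l,n)[:2]: print(n,l,round(a['score'],2),a['bbox'],fit(model(l),a['pixels'],c,*g))
E
```

```text
pos [ 5.594e+02 -4.000e-01  1.577e+02] yaw -6.18 gap 40.3 F [ 0.5 -0.4 -0.9] t 7.2
shift [ 0.0005 -0.0005 -0.0023] turn 0
wrist bolt_large 0.88 [351.9, 22.0, 80.7, 64.2] (array([ 662.8, -125.2]), np.float64(0.949))
wrist bolt_medium 0.75 [212.5, 55.0, 45.6, 45.9] (array([659.8,  12.7]), np.float64(0.967))
wrist bolt_flanged 0.86 [14.6, 45.5, 75.0, 41.9] (array([684.5, 165.7]), np.float64(0.945))
scene bolt_large 0.79 [196.9, 169.1, 20.3, 34.9] (array([ 662.9, -127.6]), np.float64(0.937))
scene bolt_medium 0.67 [221.0, 198.9, 16.7, 29.4] (array([660.5,  11.2]), np.float64(0.92))
scene bolt_flanged 0.66 [240.1, 241.1, 19.9, 27.3] (array([683. , 164.2]), np.float64(0.864))
side bolt_large 0.6 [308.5, 172.0, 24.2, 40.6] (array([ 664.6, -123.9]), np.float64(0.923))
side bolt_medium 0.65 [278.1, 156.9, 15.6, 23.9] (array([662.7,  19.4]), np.float64(0.757))
side bolt_medium 0.64 [223.7, 228.6, 17.3, 16.4] (array([658.,  14.]), np.float64(-0.0))
side bolt_flanged 0.63 [256.8, 135.1, 13.9, 16.8] (array([685. , 168.3]), np.float64(0.731))
```

```bash
python3 - <<'E'
from h import *
c=cam('wrist');viewer.snapshot('wrist');s=ctrl.sense()
for l in ['washer_medium','washer_large']:
  for a in viewer.regions_of(l,'wrist')[:3]:
    b=a['bbox'];print(l,round(a['score'],2),b)
    if b[2]>65: 
        f=fit(model('washer_medium'),a['pixels'],c,s['tcp_pos'][0],s['tcp_pos'][1],dz=s['tcp_pos'][2]-1.2);print(f,s['tcp_pos'])
go(600.4,19.1,60,-6.3)
E
```

```text
washer_medium 0.8 [218.8, 207.2, 78.5, 74.8]
(array([5.584e+02, 3.000e-01]), np.float64(0.639)) [ 5.59435058e+02 -3.37515046e-02  1.57687015e+02]
pos [559.4   0.  157.7] yaw -6.14 gap 40.1 F [-0.6 -0.2  0.2] t 7.95
shift [ 0.0387 -0.0234  0.0977] turn 0.003
```

```bash
python3 -m handwheel '[[[0.018,-0.012,0.03,0.003,0.036],[0.0395,-0.0235,0.07,0.003,0.036],[0.0395,-0.0235,0.115,0.003,0.036],[0.0395,-0.0235,0.128,0.003,0.036],[0.0395,-0.0235,0.128,0.003,0.036]]]'; python3 -c "
from h import *
viewer.snapshot('wrist')
go(601,19.1,4.7,-6.3)"
```

```text
clock: 8.45
tcp_pos: [599.5, 18.7, 28.0]
tcp_rot: [0.0, 0.998, -0.055, -0.002]
ft_force: [0.4, -0.2, -0.3]
finger_gap: 40.1
pos [600.6  18.6  29.8] yaw -6.35 gap 40.2 F [ 1.1 -1.2  0.6] t 8.5
shift [ 0.0004 -0.0006  0.0251] turn -0.001
```

```bash
python3 -m handwheel '[[[0,-0.0005,0.015,0,0.036],[0,-0.0005,0.023,0,0.036],[0,-0.0005,0.0255,0,0.036],[0,-0.0005,0.0255,0,0.036],[0,-0.0005,0.0255,0,0.036]]]'; python3 -c "
from h import *
go(601,19.1,4.7,-6.3)
cv2.imwrite('pics/w7.png',viewer.snapshot('wrist'))"
```

```text
clock: 9.0
tcp_pos: [601.5, 19.6, 4.6]
tcp_rot: [-0.0, 0.998, -0.055, 0.0]
ft_force: [-0.4, 0.1, -1.1]
finger_gap: 40.3
pos [601.5  19.6   4.6] yaw -6.32 gap 40.3 F [-0.4  0.1 -1.1] t 9.0
shift [-0.0005  0.0005 -0.0001] turn -0.0
```

View pics/w7.png

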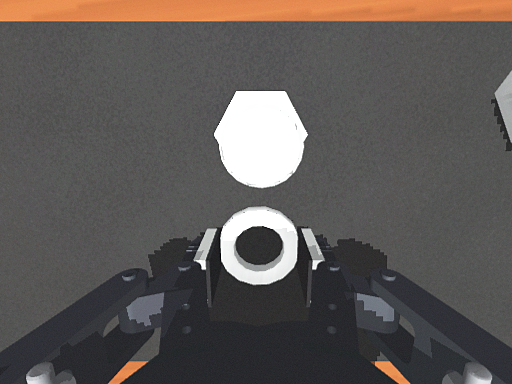

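```bash
python3 -m handwheel '[[[0,0,0.0007,0,0.036],[0,0,0.0007,0,0.058],[0,0,0.0007,0,0.058],[0,0,0.0,0,0.058],[0,0,-0.01,0,0.058]]]'; python3 -c "
from h import *
go(446,10,120,-6.3)
cv2.imwrite('pics/w8.png',viewer.snapshot('wrist'))"
```

```text
clock: 9.55
tcp_pos: [600.6, 19.6, 13.6]
tcp_rot: [0.0, 0.998, -0.055, -0.001]
ft_force: [0.3, 0.9, 0.3]
finger_gap: 57.9
pos [600.6  19.6  13.6] yaw -6.31 gap 57.9 F [0.3 0.9 0.3] t 9.55
shift [-0.1528  0.0266 -0.1061] turn -0.0
```

View pics/w8.png

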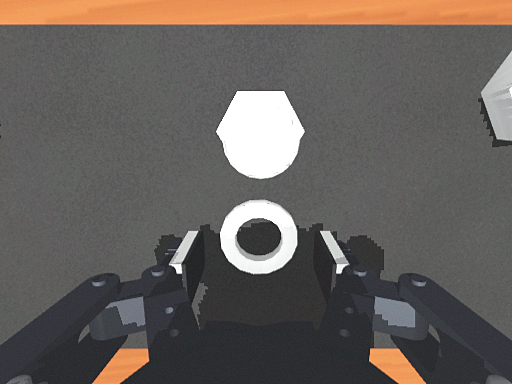

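```bash
python3 -m handwheel '[[[0,0,-0.045,0,0.075],[-0.03,0.005,-0.08,0,0.075],[-0.075,0.013,-0.1,0,0.075],[-0.12,0.02,-0.106,0,0.075],[-0.153,0.0265,-0.106,0,0.075]]]'; python3 - <<'E'
from h import *
for i in range(5): viewer.snapshot('wrist')
c=cam('wrist');cv2.imwrite('pics/w9.png',viewer.snapshot('wrist'))
for l in ['washer_large','nut_large','nut_flanged']:
  for a in viewer.regions_of(l,'wrist')[:2]: print(l,round(a['score'],2),a['bbox'])
  for a in viewer.tip_of(l,'wrist')[:2]: print(l,round(a['score'],2),a['point'],topl(a['point'],c,0))
a=viewer.regions_of('washer_large','wrist')[0]
# fill hole
m=a['pixels'].astype(np.uint8);cs=cv2.findContours(m,cv2.RETR_EXTERNAL,cv2.CHAIN_APPROX_NONE)[0];cv2.drawContours(m,cs,-1,1,-1)
print(fit(model('washer_large'),m>0,c,446,10))
go(446,10,120,-6.3)
E
```

```text
clock: 10.1
tcp_pos: [443.9, 10.0, 121.8]
tcp_rot: [-0.0, 0.998, -0.055, 0.001]
ft_force: [0.9, -0.3, 0.0]
finger_gap: 75.0
washer_large 0.82 [233.0, 160.0, 61.0, 62.8]
washer_large 0.92 [262.4, 190.4] [[443.66221312   7.42345545   0.        ]]
nut_large 0.61 [108.6, 183.5, 69.4, 63.1]
nut_large 0.18 [235.4, 159.2, 56.6, 62.8]
nut_large 0.94 [144.4, 208.3] [[438.31747644 123.62958079   0.        ]]
nut_flanged 0.91 [378.3, 162.7, 46.3, 34.7]
nut_flanged 0.67 [395.3, 180.7] [[ 439.30915216 -118.87963238    0.        ]]
(array([441.4,   9.6]), np.float64(0.941))
pos [446.5  10.1 120. ] yaw -6.31 gap 75.1 F [-0.9  0.3  0.7] t 10.75
shift [-0.0005  0.0001  0.    ] turn -0.0
```

View pics/w9.png

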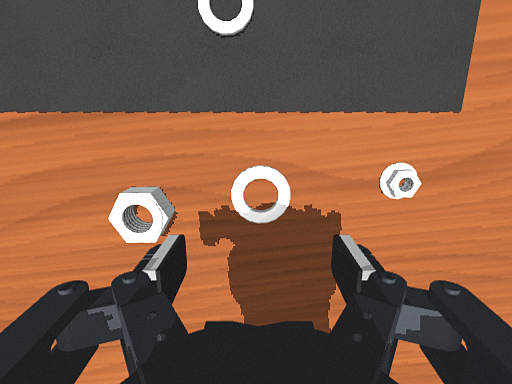

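```bash
cat >> h.py <<'E'
def white(im,box,thr=90):
    """largest low-saturation bright blob in box (x,y,w,h), hole filled"""
    x,y,w,h=[int(v) for v in box]; m=np.zeros(im.shape[:2],np.uint8)
    hsv=cv2.cvtColor(im,cv2.COLOR_BGR2HSV); g=((hsv[...,1]<60)&(hsv[...,2]>thr)).astype(np.uint8)
    m[y:y+h,x:x+w]=g[y:y+h,x:x+w]
    cs=max(cv2.findContours(m,cv2.RETR_EXTERNAL,cv2.CHAIN_APPROX_NONE)[0],key=cv2.contourArea)
    o=np.zeros_like(m); cv2.drawContours(o,[cs],-1,1,-1); return o>0
def fityaw(l,mask,c,x,y,dz=0):
    best=[]
    for d in range(-30,30,3):
        r=fit(model(l,np.radians(d)),mask,c,x,y,S=2,dz=dz); best.append((r[1],d,r[0]))
    b=max(best,key=lambda t:t[0])
    best=[]
    for d in np.arange(b[1]-3,b[1]+3.1,1):
        r=fit(model(l,np.radians(d)),mask,c,*b[2],S=4,dz=dz); best.append((r[1],d,r[0]))
    return sorted(best,key=lambda t:-t[0])[:3]
E
python3 - <<'E'
from h import *
im=cv2.imread('pics/w9.png');c=cam('wrist')
m=white(im,(220,150,90,90));print(cv2.boundingRect(m.astype(np.uint8)),fit(model('washer_large'),m,c,443,8))
m=white(im,(95,170,90,85));print(cv2.boundingRect(m.astype(np.uint8)),fityaw('nut_large',m,c,437,122))
m=white(im,(365,150,75,60));print(cv2.boundingRect(m.astype(np.uint8)),fityaw('nut_flanged',m,c,440,-119))
E
```

```text
(231, 165, 60, 58) (array([440. ,   9.5]), np.float64(0.96))
(108, 187, 67, 56) [(np.float64(0.971), np.float64(-7.0), array([436. , 119.7])), (np.float64(0.971), np.float64(-6.0), array([436. , 119.8])), (np.float64(0.969), np.float64(-8.0), array([435.7, 119.8]))]
(380, 163, 41, 36) [(np.float64(0.932), np.float64(-7.0), array([ 438.4, -120.3])), (np.float64(0.932), np.float64(-6.0), array([ 438.4, -120.3])), (np.float64(0.931), np.float64(-9.0), array([ 438.4, -120.4]))]
```

```bash
python3 -c "
from h import *
go(440.2,9.5,0,-6.3)"
```

```text
pos [446.5  10.1 120. ] yaw -6.31 gap 75.1 F [-0.9  0.3  0.7] t 10.75
shift [-0.0062  0.0013  0.12  ] turn -0.0
```

```bash
python3 -m handwheel '[[[-0.003,0.001,0.045,0,0.072],[-0.0062,0.0013,0.085,0,0.072],[-0.0062,0.0013,0.11,0,0.072],[-0.0062,0.0013,0.12,0,0.072],[-0.0062,0.0013,0.12,0,0.072]]]'; python3 -m handwheel '[[[0,0,0,0,0.05],[0,0,0,0,0.048],[0,0,0,0,0.048],[0,0,0,0,0.048],[0,0,0,0,0.048]]]'; python3 -c "
from h import *
go(592.3,-117.7,100,-6.3)
cv2.imwrite('pics/w10.png',viewer.snapshot('wrist'))"
```

```text
clock: 11.25
tcp_pos: [442.6, 10.6, 10.6]
tcp_rot: [-0.001, 0.998, -0.055, -0.007]
ft_force: [0.3, 0.0, 0.6]
finger_gap: 71.8
clock: 11.75
tcp_pos: [442.7, 10.7, 11.9]
tcp_rot: [-0.002, 0.998, -0.055, -0.006]
ft_force: [-0.7, 0.6, -0.2]
finger_gap: 47.9
pos [442.7  10.7  11.9] yaw -6.33 gap 47.9 F [-0.7  0.6 -0.2] t 11.75
shift [ 0.1617  0.1109 -0.0904] turn -0.001
```

View pics/w10.png

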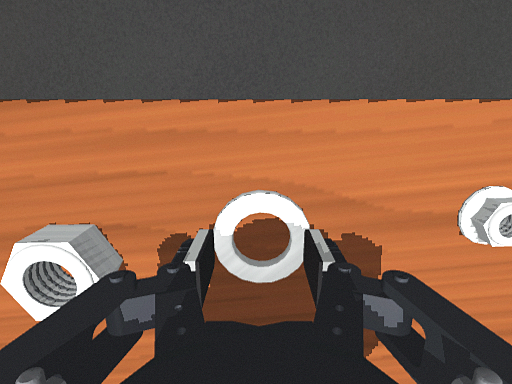

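```bash
python3 -c "
from h import *
print(np.round(ctrl.sense()['joint_positions'],2))"
```

```text
[-0.23  0.7   0.12  2.39 -0.9   0.11 -0.92]
```

```bash
python3 -m handwheel '[[[0.01,0,-0.03,0,0.03],[0.022,0,-0.05,0,0.0],[0.022,0,-0.05,0,0.0],[0.022,0,-0.05,0,0.0],[0.022,0,-0.05,0,0.0]]]'; python3 -c "
from h import *
go(462,9.2,8,-6.3); print(np.round(ctrl.sense()['joint_positions'],2))"
```

```text
clock: 12.3
tcp_pos: [464.2, 8.4, 60.7]
tcp_rot: [-0.001, 0.998, -0.055, -0.007]
ft_force: [-0.8, -0.2, 0.9]
finger_gap: -0.2
pos [464.2   8.4  60.7] yaw -6.31 gap -0.2 F [-0.8 -0.2  0.9] t 12.3
shift [-0.0015 -0.0005  0.0527] turn -0.0
[-0.4   0.64  0.38  2.33 -0.81  0.32 -0.98]
```

```bash
python3 -m handwheel '[[[-0.0015,-0.0005,0.03,0,0],[-0.0015,-0.0005,0.047,0,0.0],[-0.0015,-0.0005,0.051,0,0.0],[-0.0015,-0.0005,0.0525,0,0.0],[-0.0015,-0.0005,0.0535,0,0.0]]]'; python3 -c "
from h import *
go(462,9.2,8,-6.3); print(np.round(ctrl.sense()['joint_positions'],2))"
```

```text
clock: 12.8
tcp_pos: [461.6, 8.7, 8.0]
tcp_rot: [-0.002, 0.998, -0.056, -0.008]
ft_force: [-4.7, 0.2, 16.1]
finger_gap: -0.2
pos [461.6   8.7   8. ] yaw -6.37 gap -0.2 F [-4.7  0.2 16.1] t 12.8
shift [ 0.0004 -0.0005  0.    ] turn -0.001
[-0.26  0.72  0.19  2.35 -0.93  0.16 -0.88]
```

16 N contact at z = 8 mm, which is the washer's top. I'll drag it outward.

```bash
python3 -m handwheel '[[[0.006,0,0.0005,0,0],[0.014,0,0.0005,0,0.0],[0.022,0,0.0005,0,0.0],[0.030,0,0.0005,0,0.0],[0.038,0,0.0005,0,0.0]]]'; python3 -c "
from h import *
go(462,9.2,8,-6.3); 
cv2.imwrite('pics/w11.png',viewer.snapshot('wrist'))"
```

```text
clock: 13.3
tcp_pos: [496.7, 5.5, 8.0]
tcp_rot: [-0.003, 0.998, -0.055, -0.01]
ft_force: [-13.4, 1.8, 22.3]
finger_gap: -0.1
pos [496.7   5.5   8. ] yaw -6.33 gap -0.1 F [-13.4   1.8  22.3] t 13.3
shift [-0.0349  0.0001  0.0007] turn -0.0
```

View pics/w11.png

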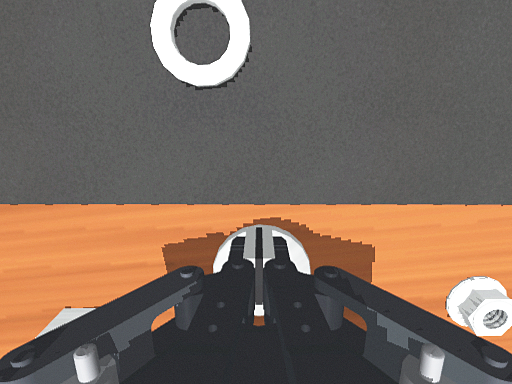

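```bash
python3 -m handwheel '[[[0,0,-0.02,0,0],[0,0,-0.06,0,0.04],[0,0,-0.1,0,0.072],[0,0,-0.1,0,0.072],[0,0,-0.1,0,0.072]]]'; python3 - <<'E'
from h import *
viewer.snapshot('wrist')
c=cam('wrist');im=viewer.snapshot('wrist');cv2.imwrite('pics/w12.png',im)
a=viewer.regions_of('washer_large','wrist')[:3]
for q in a: print(q['score'],q['bbox'])
b=[q['bbox'] for q in a if q['bbox'][1]>150][0]
m=white(im,(b[0]-8,b[1]-8,b[2]+16,b[3]+16));print(cv2.boundingRect(m.astype(np.uint8)))
f=fit(model('washer_large'),m,c,475,6);print(f)
go(f[0][0],f[0][1],0,-6.3);print(np.round(ctrl.sense()['joint_positions'],2))
E
```

```text
clock: 13.85
tcp_pos: [502.4, 5.0, 108.0]
tcp_rot: [-0.002, 0.998, -0.055, -0.005]
ft_force: [-0.5, -0.1, 1.0]
finger_gap: 58.1
0.62 [232.6, 182.4, 61.8, 62.2]
(231, 186, 61, 59)
(array([477.6,   6.4]), np.float64(0.957))
pos [501.5   4.6 106.2] yaw -6.32 gap 71.7 F [-0.   0.4  0.7] t 14.0
shift [-0.0224  0.0011  0.1065] turn -0.0
[-0.51  0.61  0.57  2.23 -0.71  0.51 -1.05]
```

View pics/w12.png

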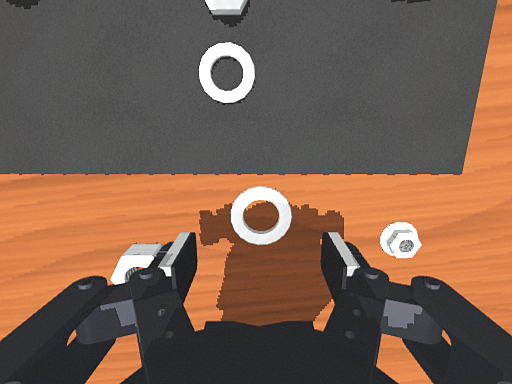

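```bash
python3 -m handwheel '[[[-0.008,0.0005,0.04,0,0.072],[-0.018,0.001,0.075,0,0.072],[-0.0224,0.0011,0.1,0,0.072],[-0.0224,0.0011,0.1065,0,0.072],[-0.0224,0.0011,0.1065,0,0.072]]]'; python3 -m handwheel '[[[0,0,0,0,0.05],[0,0,0,0,0.048],[0,0,0,0,0.048],[0,0,0,0,0.048],[0,0,0,0,0.048]]]'; python3 -c "
from h import *
go(592.3,-117.7,100,-6.3)
cv2.imwrite('pics/w13.png',viewer.snapshot('wrist'))"
```

```text
clock: 14.5
tcp_pos: [477.7, 5.5, -0.5]
tcp_rot: [-0.002, 0.998, -0.056, -0.008]
ft_force: [0.0, -0.9, 0.6]
finger_gap: 72.0
clock: 15.0
tcp_pos: [478.9, 6.0, 2.3]
tcp_rot: [-0.001, 0.998, -0.055, -0.005]
ft_force: [-1.9, -2.9, 8.9]
finger_gap: 51.2
pos [478.9   6.    2.3] yaw -6.35 gap 51.2 F [-1.9 -2.9  8.9] t 15.0
shift [ 0.1253  0.1102 -0.0993] turn -0.001
```

View pics/w13.png

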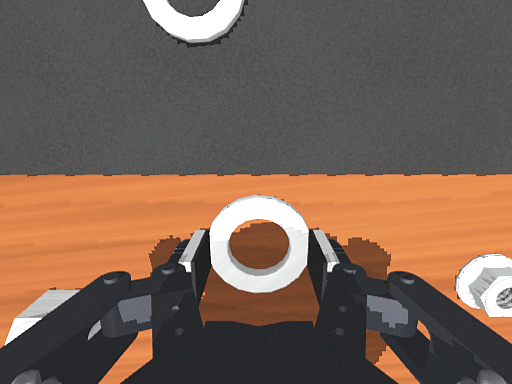

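```bash
python3 -m handwheel '[[[0,0,-0.006,0,0.046],[0,0,-0.03,0,0.046],[0.02,0.018,-0.06,0,0.046],[0.05,0.044,-0.075,0,0.046],[0.08,0.07,-0.08,0,0.046]]]'; python3 -m handwheel '[[[0.02,0.018,0,0,0.046],[0.0455,0.04,0,0,0.046],[0.0455,0.04,0.0,0,0.046],[0.0455,0.04,0.01,0,0.046],[0.0455,0.04,0.02,0,0.046]]]'; python3 -c "
from h import *
viewer.snapshot('wrist')
viewer.snapshot('wrist')
go(592.3,-117.7,8,-6.3);print(np.round(ctrl.sense()['joint_positions'],2))
cv2.imwrite('pics/w14.png',viewer.snapshot('wrist'))"
```

```text
clock: 15.55
tcp_pos: [552.9, -72.4, 82.6]
tcp_rot: [-0.001, 0.999, -0.054, -0.005]
ft_force: [0.7, 0.1, -3.0]
finger_gap: 51.3
clock: 16.05
tcp_pos: [591.0, -115.8, 58.4]
tcp_rot: [-0.002, 0.998, -0.055, -0.007]
ft_force: [-0.0, 0.9, -0.9]
finger_gap: 51.0
pos [ 590.1 -115.5   57.2] yaw -6.26 gap 51.1 F [ 0.  -0.4 -0.9] t 16.15
shift [0.0032 0.0021 0.0491] turn 0.001
[-0.24  0.76  0.53  2.02 -0.72  0.57 -0.88]
```

View pics/w14.png

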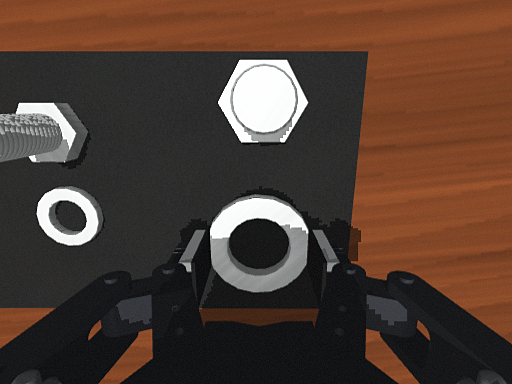

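```bash
python3 - <<'E'
from h import *
c=cam('wrist');im=cv2.imread('pics/w14.png')
print(fit(model('bolt_large'),white(im,(205,45,120,115)),c,663,-125))
print(fit(model('washer_medium'),white(im,(25,175,85,85)),c,600,19,dz=3))
E
python3 -m handwheel '[[[0.003,0.002,0.02,0,0.046],[0.003,0.002,0.04,0,0.046],[0.003,0.002,0.049,0,0.046],[0.003,0.002,0.051,0,0.046],[0.003,0.002,0.051,0,0.046]]]'; python3 -c "
from h import *
go(592.3,-117.7,6,-6.3)"
```

```text
(array([ 662.9, -126.1]), np.float64(0.971))
(array([600.2,  21. ]), np.float64(0.898))
clock: 16.7
tcp_pos: [593.6, -119.3, 7.8]
tcp_rot: [-0.001, 0.998, -0.055, -0.007]
ft_force: [0.9, -1.0, -0.4]
finger_gap: 50.9
pos [ 593.6 -119.3    7.8] yaw -6.33 gap 50.9 F [ 0.9 -1.  -0.4] t 16.7
shift [-0.0015 -0.0015  0.0018] turn -0.001
```

```bash
python3 -m handwheel '[[[-0.001,-0.001,0.001,0,0.046],[-0.001,-0.001,0.0015,0,0.046],[-0.001,-0.001,0.002,0,0.046],[-0.001,-0.001,0.002,0,0.046],[-0.001,-0.001,0.002,0,0.046]]]'; python3 -c "
from h import *
go(592.3,-118.3,6,-6.3)"
```

```text
clock: 17.2
tcp_pos: [593.0, -118.2, 5.8]
tcp_rot: [-0.001, 0.998, -0.055, -0.006]
ft_force: [0.3, -0.5, -1.0]
finger_gap: 50.9
pos [ 593.  -118.2    5.8] yaw -6.33 gap 50.9 F [ 0.3 -0.5 -1. ] t 17.2
shift [-0.0006  0.0002 -0.0002] turn -0.001
```

```bash
python3 -m handwheel '[[[0,0,0.0008,0,0.046],[0,0,0.0008,0,0.046],[0,0,0.0008,0,0.07],[0,0,0.0008,0,0.07],[0,0,-0.001,0,0.07]]]'; python3 -m handwheel '[[[0,0,-0.02,0,0.07],[0,0,-0.05,0,0.07],[0,0,-0.07,0,0.07],[0,0,-0.07,0,0.07],[0,0,-0.07,0,0.07]]]'; python3 - <<'E'
from h import *
go(592.3,-117.7,8,-6.3)
viewer.snapshot('wrist');c=cam('wrist')
im=viewer.snapshot('wrist');cv2.imwrite('pics/w15.png',im)
E
```

```text
clock: 17.7
tcp_pos: [592.8, -118.2, 6.5]
tcp_rot: [-0.001, 0.998, -0.055, -0.007]
ft_force: [-0.5, -0.4, -0.2]
finger_gap: 70.1
clock: 18.2
tcp_pos: [593.9, -118.2, 76.8]
tcp_rot: [-0.001, 0.998, -0.055, -0.006]
ft_force: [-0.1, -0.1, 0.4]
finger_gap: 69.7
pos [ 593.9 -118.2   76.8] yaw -6.3 gap 69.7 F [-0.1 -0.1  0.4] t 18.2
shift [-0.0008 -0.0001  0.0688] turn -0.0
```

View pics/w15.png

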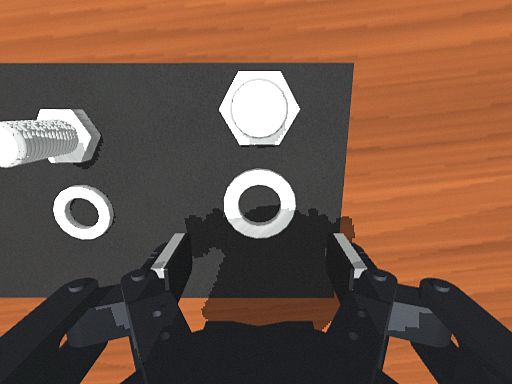

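```bash
cat >> h.py <<'E'
def rel(p,b):
    d=np.array(p)-np.array(b); C,S=np.cos(YAW),np.sin(YAW); return np.round([C*d[0]+S*d[1],-S*d[0]+C*d[1]],1)
E
python3 - <<'E'
from h import *
c=cam('wrist');im=cv2.imread('pics/w15.png')
bl=fit(model('bolt_large'),white(im,(210,60,100,100)),c,663,-125)
wl=fit(model('washer_large'),white(im,(210,165,100,80),60),c,593,-118,dz=3)
wm=fit(model('washer_medium'),white(im,(45,180,75,65),60),c,600,19,dz=3)
print(bl,wl,wm,rel(wl[0],bl[0]),rel(wm[0],(660,12.5)))
go(500,-110,110,-37)
print(np.round(ctrl.sense()['joint_positions'],2))
E
```

```text
(array([ 662.4, -125.4]), np.float64(0.97)) (array([ 594. , -118.3]), np.float64(0.681)) (array([603.7,  23.6]), np.float64(0.567)) [-68.8  -0.4] [-57.2   4.9]
pos [ 593.3 -118.1   75.9] yaw -6.31 gap 70.0 F [0.6 1.  0. ] t 18.3
shift [-0.0941  0.0021 -0.0328] turn 0.536
[-0.25  0.74  0.56  2.01 -0.69  0.6  -0.89]
```

```bash
python3 -m handwheel '[[[-0.035,-0.004,-0.02,0,0.06],[-0.07,-0.008,-0.02,0,0.06],[-0.105,-0.012,-0.02,0,0.06],[-0.137,-0.015,-0.02,0,0.06],[-0.137,-0.015,-0.02,0,0.06]]]';  python3 - <<'E'
from h import *
viewer.snapshot('wrist')
viewer.snapshot('wrist')
c=cam('wrist');im=viewer.snapshot('wrist');cv2.imwrite('pics/w16.png',im);cv2.imwrite('pics/w16c.png',cv2.resize(im[120:280,160:360],None,fx=4,fy=4,interpolation=cv2.INTER_CUBIC)[:600,:800])
a=viewer.regions_of('nut_flanged','wrist')[:2]
for q in a: print(q['score'],q['bbox'])
b=a[0]['bbox']
m=white(im,(b[0]-8,b[1]-8,b[2]+16,b[3]+16))
print(fityaw('nut_flanged',m,c,438.4,-120))
go(438.4,-120.3,90,-6.3);print(np.round(ctrl.sense()['joint_positions'],2))
E
```

```text
clock: 18.8
tcp_pos: [454.3, -87.5, 97.9]
tcp_rot: [-0.002, 0.998, -0.056, -0.009]
ft_force: [0.2, -0.4, -0.8]
finger_gap: 60.1
0.92 [276.8, 190.1, 41.3, 39.6]
[(np.float64(0.946), np.float64(-12.0), array([ 439.5, -120.2])), (np.float64(0.946), np.float64(-11.0), array([ 439.5, -120.2])), (np.float64(0.946), np.float64(-10.0), array([ 439.6, -120.1]))]
pos [460.6 -88.8  98.2] yaw -6.32 gap 60.2 F [-0.   0.  -0.2] t 19.0
shift [-0.0185  0.0338  0.0083] turn -0.0
[-0.29  0.59  0.52  2.3  -0.74  0.43 -0.83]
```

View pics/w16c.png

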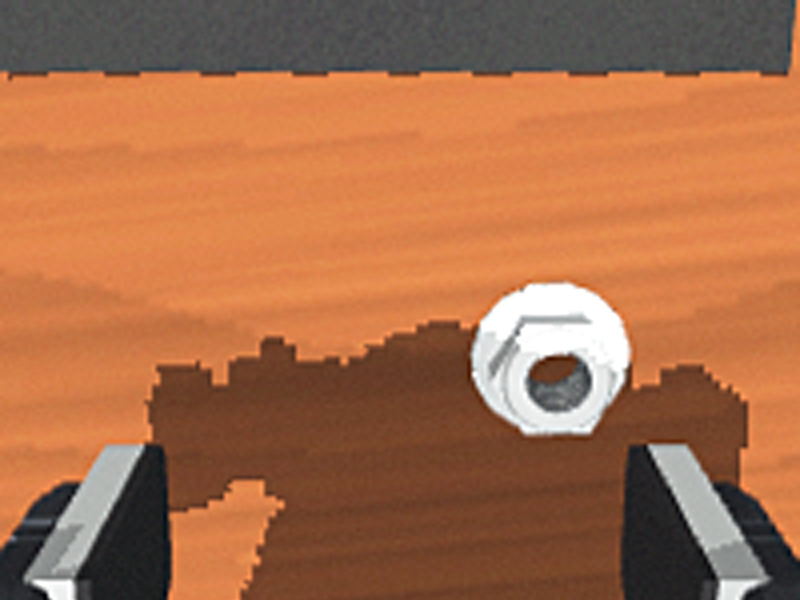

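```bash
python3 -m handwheel '[[[-0.006,0.01,0.0,-0.14,0.045],[-0.012,0.02,0.00,-0.28,0.045],[-0.0175,0.034,0.01,-0.42,0.045],[-0.0175,0.034,0.02,-0.48,0.045],[-0.0175,0.034,0.03,-0.48,0.045]]]';  python3 - <<'E'
from h import *
viewer.snapshot('wrist')
viewer.snapshot('wrist')
c=cam('wrist');im=viewer.snapshot('wrist');cv2.imwrite('pics/w17.png',im);cv2.imwrite('pics/w17c.png',cv2.resize(im[150:300,160:360],None,fx=4,fy=4,interpolation=cv2.INTER_CUBIC)[:600,:800])
a=viewer.regions_of('nut_flanged','wrist')[:2]
for q in a: print(q['score'],q['bbox'])
b=a[0]['bbox']
m=white(im,(b[0]-8,b[1]-8,b[2]+16,b[3]+16))
print(fityaw('nut_flanged',m,c,438.4,-120))
go(439.5,-120.2,7);print(np.round(ctrl.sense()['joint_positions'],2))
E
```

```text
clock: 19.5
tcp_pos: [439.0, -121.0, 68.0]
tcp_rot: [-0.003, 0.983, 0.184, -0.005]
ft_force: [0.3, -0.8, -0.1]
finger_gap: 45.0
0.89 [236.7, 181.0, 49.9, 41.2]
[(np.float64(0.947), np.float64(-6.0), array([ 439.8, -120.1])), (np.float64(0.946), np.float64(-11.0), array([ 439.8, -120.1])), (np.float64(0.946), np.float64(-10.0), array([ 439.6, -120.1]))]
pos [ 438.2 -120.3   68.2] yaw 21.09 gap 45.2 F [-0.1  0.9  0.8] t 19.7
shift [0.0019 0.0009 0.0612] turn 0
[-0.05  0.6   0.29  2.34 -0.62  0.28 -0.41]
```

View pics/w17c.png

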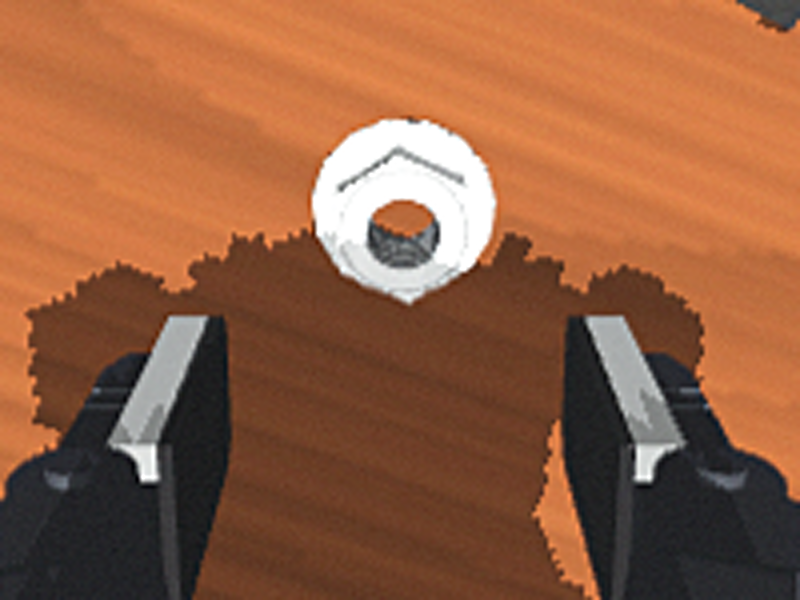

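```bash
python3 -m handwheel '[[[0.002,0.001,0.03,0,0.045],[0.002,0.001,0.05,0,0.045],[0.002,0.001,0.058,0,0.045],[0.002,0.001,0.06,0,0.045],[0.002,0.001,0.06,0,0.045]]]';  python3 - <<'E'
from h import *
go(439.5,-120.2,7);print(ctrl.sense()['tcp_rot'],np.round(ctrl.sense()['joint_positions'],2))
cv2.imwrite('pics/w18.png',viewer.snapshot('wrist'))
E
```

```text
clock: 20.2
tcp_pos: [439.5, -120.3, 8.9]
tcp_rot: [-0.003, 0.983, 0.184, -0.006]
ft_force: [0.2, -0.7, 0.2]
finger_gap: 44.8
pos [ 439.5 -120.3    8.9] yaw 21.16 gap 44.8 F [ 0.2 -0.7  0.2] t 20.2
shift [ 0.     -0.0001  0.0019] turn 0
[-0.00286592  0.98298833  0.18354734 -0.00600854] [ 0.06  0.71  0.12  2.36 -0.73  0.12 -0.32]
```

View pics/w18.png

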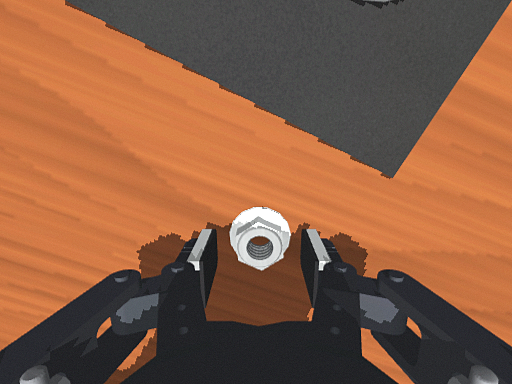

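```bash
python3 -m handwheel '[[[0,0,0,0,0.03],[0,0,0,0,0.016],[0,0,0,0,0.016],[0,0,0,0,0.016],[0,0,0,0,0.016]]]'; python3 -m handwheel '[[[0,0,-0.005,0,0.016],[0,0,-0.015,0,0.016],[0,0,-0.03,0,0.016],[0.005,0,-0.06,0,0.016],[0.01,0,-0.08,0,0.016]]]';  python3 - <<'E'
from h import *
go(540,20,120,-6.3);print(ctrl.sense()['tcp_rot'],np.round(ctrl.sense()['joint_positions'],2))
cv2.imwrite('pics/w19.png',viewer.snapshot('wrist'))
E
```

```text
clock: 20.75
tcp_pos: [439.9, -120.2, 9.6]
tcp_rot: [-0.003, 0.983, 0.184, -0.005]
ft_force: [-0.5, 0.8, 9.8]
finger_gap: 21.6
clock: 21.25
tcp_pos: [449.7, -116.9, 90.3]
tcp_rot: [-0.003, 0.983, 0.183, -0.006]
ft_force: [0.0, 0.2, -1.4]
finger_gap: 21.5
pos [ 449.7 -116.9   90.3] yaw 21.14 gap 21.5 F [ 0.   0.2 -1.4] t 21.25
shift [ 0.1333 -0.0953 -0.0303] turn 0.479
[-0.00304122  0.98301197  0.18342619 -0.00574852] [-0.14  0.58  0.39  2.31 -0.63  0.37 -0.41]
```

View pics/w19.png

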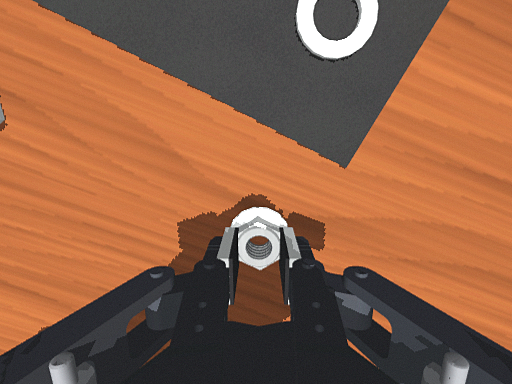

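```bash
python3 -c "
from h import *
go(629.6,171.5,60,-6.3)"; python3 -m handwheel '[[[0.02,-0.035,-0.02,0.12,0.016],[0.045,-0.07,-0.02,0.24,0.016],[0.07,-0.11,-0.02,0.36,0.016],[0.10,-0.14,-0.02,0.479,0.016],[0.13,-0.165,-0.02,0.479,0.016]]]'; python3 -c "
from h import *
go(629.6,171.5,50,-6.3)"
```

```text
pos [ 451.6 -116.7   92.3] yaw 21.18 gap 21.8 F [1.6 0.8 1.1] t 21.3
shift [ 0.2703 -0.2041  0.0318] turn 0.48
clock: 21.8
tcp_pos: [511.4, 86.6, 108.5]
tcp_rot: [-0.002, 0.998, -0.056, -0.007]
ft_force: [1.3, -1.2, 0.1]
finger_gap: 21.6
pos [511.4  86.6 108.5] yaw -6.41 gap 21.6 F [ 1.3 -1.2  0.1] t 21.8
shift [ 0.1088 -0.0974  0.0573] turn -0.002
```

```bash
python3 -m handwheel '[[[0.03,-0.027,0,0,0.016],[0.06,-0.055,0,0,0.016],[0.108,-0.097,0.01,0,0.016],[0.108,-0.097,0.04,0,0.016],[0.108,-0.097,0.055,0,0.016]]]'; python3 - <<'E'
from h import *
viewer.snapshot('wrist');viewer.snapshot('wrist');c=cam('wrist')
im=viewer.snapshot('wrist');cv2.imwrite('pics/w20.png',im)
a=viewer.regions_of('bolt_flanged','wrist')[:2]
for q in a: print(q['score'],q['bbox'],fit(model('bolt_flanged'),q['pixels'],c,684,165))
go(629.6,171.5,14,-6.3)
E
```

```text
clock: 22.3
tcp_pos: [629.3, 171.2, 49.8]
tcp_rot: [-0.001, 0.999, -0.053, -0.007]
ft_force: [-0.3, 0.4, -1.0]
finger_gap: 21.9
0.55 [224.9, 100.3, 57.4, 57.3] (array([684.1, 165.1]), np.float64(0.961))
pos [628.  167.2  52.7] yaw -6.37 gap 21.5 F [ 1.  -0.6 -0.3] t 22.5
shift [ 0.0016 -0.0044  0.0387] turn -0.001
```

View pics/w20.png

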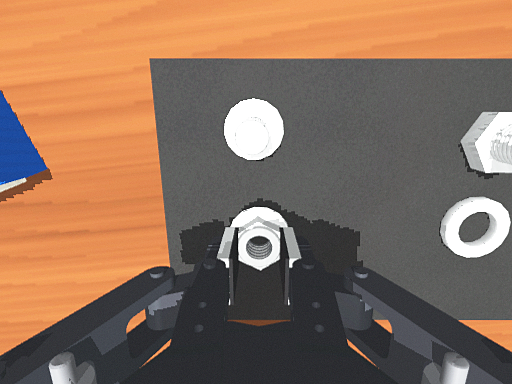

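```bash
python3 -m handwheel '[[[0.0015,-0.004,0.015,0,0.016],[0.0015,-0.004,0.028,0,0.016],[0.0015,-0.004,0.036,0,0.016],[0.0015,-0.004,0.037,0,0.016],[0.0015,-0.004,0.037,0,0.016]]]'; python3 -c "
from h import *
go(629.5,171.1,13,-6.3)"
```

```text
clock: 23.0
tcp_pos: [630.2, 172.2, 14.9]
tcp_rot: [-0.001, 0.998, -0.055, -0.007]
ft_force: [0.2, -0.2, 0.1]
finger_gap: 21.7
pos [630.2 172.2  14.9] yaw -6.29 gap 21.7 F [ 0.2 -0.2  0.1] t 23.0
shift [-0.0005  0.0012  0.0019] turn 0.0
```

```bash
python3 -m handwheel '[[[-0.0005,0.001,0.001,0,0.016],[-0.0005,0.001,0.0019,0,0.016],[-0.0005,0.001,0.0022,0,0.016],[-0.0005,0.001,0.0022,0,0.016],[-0.0005,0.001,0.0022,0,0.016]]]'; python3 -m handwheel '[[[0,0,0,0,0.045],[0,0,0,0,0.045],[0,0,-0.002,0,0.045],[0,0,-0.03,0,0.06],[0,0,-0.06,0,0.06]]]'; python3 - <<'E'
from h import *
viewer.snapshot('wrist');viewer.snapshot('wrist');c=cam('wrist')
im=viewer.snapshot('wrist');cv2.imwrite('pics/w21.png',im)
for l,g,dz in [('bolt_flanged',(684,165),0),('nut_flanged',(629.5,171),3)]:
  for q in viewer.regions_of(l,'wrist')[:2]: print(l,q['score'],q['bbox'],fit(model(l),q['pixels'],c,*g,dz=dz))
go(447,121,110,23)
E
```

```text
clock: 23.5
tcp_pos: [629.8, 171.7, 13.1]
tcp_rot: [-0.001, 0.998, -0.055, -0.006]
ft_force: [-0.2, 0.7, 0.5]
finger_gap: 21.7
clock: 24.0
tcp_pos: [629.9, 171.1, 73.0]
tcp_rot: [-0.001, 0.998, -0.055, -0.007]
ft_force: [0.7, 0.3, 0.1]
finger_gap: 59.9
bolt_flanged 0.73 [235.7, 110.3, 51.4, 49.9] (array([684.3, 165.5]), np.float64(0.958))
bolt_flanged 0.71 [236.6, 183.7, 46.8, 43.2] (array([684., 165.]), np.float64(-0.0))
nut_flanged 0.89 [236.9, 185.6, 42.9, 41.4] (array([629.5, 172.1]), np.float64(0.856))
pos [630.3 171.8  72.9] yaw -6.25 gap 60.2 F [-0.2 -0.9 -0.4] t 24.25
shift [-0.1771  0.0703 -0.035 ] turn -0.511
```

View pics/w21.png

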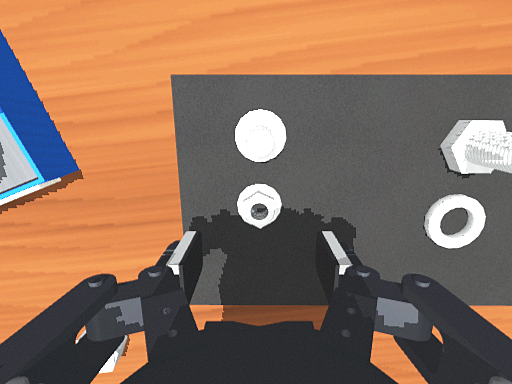

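```bash
python3 -m handwheel '[[[-0.035,0.014,-0.02,-0.13,0.08],[-0.07,0.028,-0.035,-0.26,0.08],[-0.105,0.042,-0.035,-0.39,0.08],[-0.14,0.056,-0.035,-0.51,0.08],[-0.177,0.07,-0.035,-0.51,0.08]]]'; python3 - <<'E'
from h import *
for i in range(5): viewer.snapshot('wrist')
c=cam('wrist')
im=viewer.snapshot('wrist');cv2.imwrite('pics/w22.png',im)
q=viewer.regions_of('nut_large','wrist')[0];b=q['bbox'];print(b)
m=white(im,(b[0]-8,b[1]-8,b[2]+16,b[3]+16))
print(fityaw('nut_large',m,c,436,120)); go(436,120,15,23);print(np.round(ctrl.sense()['joint_positions'],2))
E
```

```text
clock: 24.75
tcp_pos: [445.7, 120.6, 109.9]
tcp_rot: [-0.003, 0.98, 0.201, -0.006]
ft_force: [1.0, -0.0, -0.2]
finger_gap: 80.1
[227.5, 170.4, 56.0, 70.1]
[(np.float64(0.979), np.float64(-6.0), array([437.3, 120. ])), (np.float64(0.977), np.float64(-7.0), array([437.2, 120.2])), (np.float64(0.977), np.float64(-5.0), array([437.3, 120. ]))]
pos [448.6 121.4 109.9] yaw 22.96 gap 80.1 F [ 0.7 -0.1  0.2] t 25.1
shift [-0.0113 -0.0029  0.095 ] turn -0.001
[-0.73  0.56  0.51  2.31 -0.68  0.44 -0.83]
```

View pics/w22.png

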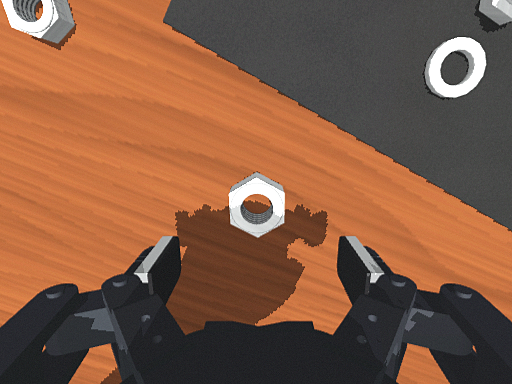

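```bash
python3 -m handwheel '[[[-0.005,-0.0015,0.035,-0.018,0.068],[-0.011,-0.003,0.065,-0.018,0.068],[-0.011,-0.003,0.088,-0.018,0.068],[-0.011,-0.003,0.097,-0.018,0.068],[-0.011,-0.003,0.097,-0.018,0.068]]]'; python3 - <<'E'
from h import *
go(437.3,120,12,24);print(ctrl.sense()['tcp_rot'],np.round(ctrl.sense()['joint_positions'],2))
im=viewer.snapshot('wrist');cv2.imwrite('pics/w23.png',im)
E
```

```text
clock: 25.6
tcp_pos: [435.2, 119.7, 11.6]
tcp_rot: [-0.003, 0.978, 0.207, -0.007]
ft_force: [-0.0, -0.1, 0.6]
finger_gap: 67.8
pos [435.2 119.7  11.6] yaw 23.93 gap 67.8 F [-0.  -0.1  0.6] t 25.6
shift [ 0.0021  0.0006 -0.0004] turn -0.001
[-0.00307529  0.97825796  0.20725379 -0.00691181] [-0.49  0.71  0.15  2.37 -0.91  0.14 -0.63]
```

View pics/w23.png

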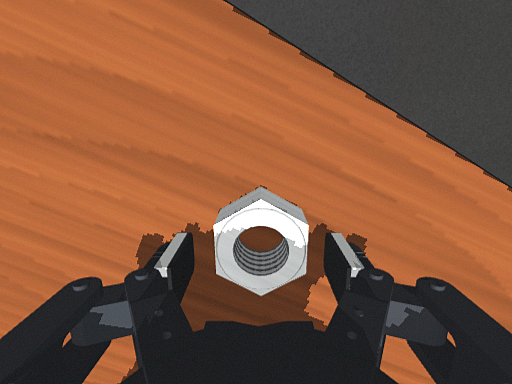

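Nicely aligned, so I'll grip with a +2 mm correction in x.

```bash
python3 -m handwheel '[[[0.002,0.0005,0,0,0.068],[0.002,0.0005,0,0,0.05],[0.002,0.0005,0,0,0.036],[0.002,0.0005,0,0,0.036],[0.002,0.0005,0,0,0.036]]]';python3 -c "
from h import *
go(437.3,120,12,24)"; python3 -m handwheel '[[[0,0,-0.005,0,0.036],[0,0,-0.02,0,0.036],[0,0,-0.05,0,0.036],[0.01,0,-0.09,0,0.036],[0.02,0,-0.11,0,0.036]]]'; python3 - <<'E'
from h import *
go(592.3,-118.3,100,-6.3);print(ctrl.sense()['tcp_rot'])
im=viewer.snapshot('wrist');cv2.imwrite('pics/w24.png',im)
E
```

```text
clock: 26.15
tcp_pos: [437.6, 120.6, 14.2]
tcp_rot: [-0.003, 0.978, 0.208, -0.005]
ft_force: [-0.6, -0.1, 6.5]
finger_gap: 44.1
pos [437.6 120.6  14.2] yaw 24.0 gap 44.1 F [-0.6 -0.1  6.5] t 26.15
shift [-0.0005  0.0004  0.0022] turn -0.0
clock: 26.65
tcp_pos: [456.6, 128.0, 125.9]
tcp_rot: [-0.003, 0.978, 0.208, -0.005]
ft_force: [1.2, 0.7, -2.9]
finger_gap: 44.1
pos [456.6 128.  125.9] yaw 23.97 gap 44.1 F [ 1.2  0.7 -2.9] t 26.65
shift [0.0242 0.2805 0.0233] turn 0.528
[-0.0031841   0.97819435  0.2075983  -0.0053501 ]
```

View pics/w24.png

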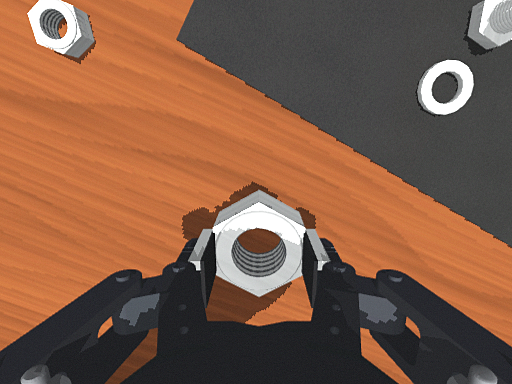

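```bash
python3 -m handwheel '[[[0.004,0.045,0,0.12,0.036],[0.008,0.09,0,0.24,0.036],[0.012,0.135,0,0.36,0.036],[0.016,0.18,0,0.48,0.036],[0.02,0.225,0,0.528,0.036]]]'; python3 -c "
from h import *
go(593,-118.3,60,-6.3)"
```

```text
clock: 27.2
tcp_pos: [566.4, -70.4, 120.7]
tcp_rot: [-0.002, 0.998, -0.056, -0.007]
ft_force: [0.0, 1.3, -2.5]
finger_gap: 44.3
pos [566.4 -70.4 120.7] yaw -6.47 gap 44.3 F [ 0.   1.3 -2.5] t 27.2
shift [0.0327 0.0447 0.0601] turn -0.003
```

```bash
python3 -m handwheel '[[[-0.006,0.022,0,-0.003,0.036],[-0.012,0.0447,0,-0.003,0.036],[-0.012,0.0447,0,-0.003,0.036],[-0.012,0.0447,0,-0.003,0.036],[-0.012,0.0447,0,-0.003,0.036]]]'; python3 - <<'E'
from h import *
viewer.snapshot('wrist');viewer.snapshot('wrist');c=cam('wrist');im=viewer.snapshot('wrist');cv2.imwrite('pics/w25.png',im)
for l,g,dz in [('bolt_large',(663,-125.5),0),('washer_large',(593,-118.3),3),('washer_medium',(600,20),3),('bolt_medium',(660,12.5),0)]:
  for q in viewer.regions_of(l,'wrist')[:2]:
    m=q['pixels'].astype(np.uint8);cs=cv2.findContours(m,cv2.RETR_EXTERNAL,cv2.CHAIN_APPROX_NONE)[0];cv2.drawContours(m,cs,-1,1,-1)
    print(l,round(q['score'],2),q['bbox'],fit(model(l),m>0,c,*g,dz=dz))
go(593,-118.3,60,-6.3)
E
```

```text
clock: 27.7
tcp_pos: [549.5, -111.3, 120.8]
tcp_rot: [-0.002, 0.999, -0.053, -0.007]
ft_force: [-0.8, -0.0, -2.7]
finger_gap: 44.0
bolt_large 0.58 [226.6, 5.2, 68.6, 78.0] (array([ 662.2, -125. ]), np.float64(0.952))
washer_large 0.87 [231.5, 106.4, 64.8, 65.5] (array([ 592.1, -118.2]), np.float64(0.944))
washer_large 0.41 [79.1, 124.6, 52.4, 46.1] (array([ 593. , -118.3]), np.float64(-0.0))
washer_medium 0.96 [80.4, 123.1, 52.7, 45.7] (array([600.2,  20. ]), np.float64(0.904))
bolt_medium 0.59 [27.3, 46.8, 96.1, 49.8] (array([659.7,  12.8]), np.float64(0.944))
bolt_medium 0.18 [231.4, 105.7, 62.5, 65.6] (array([660. ,  12.5]), np.float64(-0.0))
pos [ 549.6 -112.2  121. ] yaw -6.06 gap 44.5 F [-0.   0.1 -1.6] t 28.05
shift [0.0446 0.0017 0.0604] turn 0.004
```

View pics/w25.png

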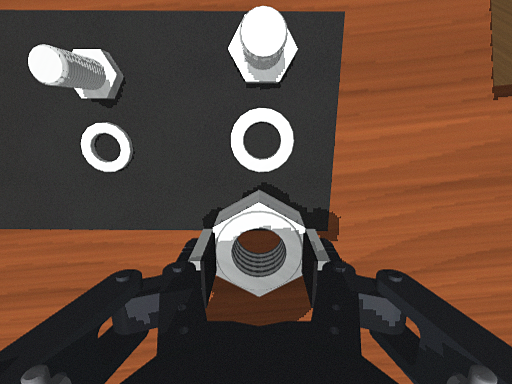

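```bash
python3 - <<'E'
from h import *
s=ctrl.sense();c=cam('wrist');im=cv2.imread('pics/w25.png')
m=white(im,(212,185,94,115),80);print(cv2.boundingRect(m.astype(np.uint8)))
f=fit(model('nut_large',YAW+np.pi/6),m,c,*s['tcp_pos'][:2],dz=s['tcp_pos'][2]-14.2);print(f,rel(f[0],s['tcp_pos'][:2]))
go(592.3,-118.2,35,-6.3)
E
```

```text
(212, 190, 94, 107)
(array([ 548.9, -111.7]), np.float64(0.958)) [-0.7  0.4]
pos [ 549.6 -112.2  121. ] yaw -6.06 gap 44.5 F [-0.   0.1 -1.6] t 28.05
shift [0.0443 0.0017 0.0854] turn 0.004
```

```bash
python3 -m handwheel '[[[0.02,0.001,0.02,0.004,0.036],[0.045,0.002,0.045,0.004,0.036],[0.045,0.002,0.075,0.004,0.036],[0.045,0.002,0.085,0.004,0.036],[0.045,0.002,0.085,0.004,0.036]]]'; python3 - <<'E'
from h import *
viewer.snapshot('wrist');viewer.snapshot('wrist')
go(593,-118.5,26,-6.3)
E
```

```text
clock: 28.55
tcp_pos: [591.5, -119.0, 34.3]
tcp_rot: [-0.002, 0.998, -0.055, -0.008]
ft_force: [-1.1, -0.6, -2.2]
finger_gap: 44.2
pos [ 592.7 -119.5   36.3] yaw -6.37 gap 44.4 F [-0.1 -0.4 -1.6] t 28.65
shift [ 0.0003 -0.001   0.0103] turn -0.001
```

```bash
python3 -m handwheel '[[[0,-0.001,0.005,0,0.036],[0,-0.001,0.009,0,0.036],[0,-0.001,0.0105,0,0.036],[0,-0.001,0.0105,0,0.036],[0,-0.001,0.0105,0,0.036]]]'; python3 - <<'E'
from h import *
go(593,-118.5,26,-6.3)
im=viewer.snapshot('wrist');cv2.imwrite('pics/w26.png',im)
E
```

```text
clock: 29.15
tcp_pos: [593.0, -117.7, 25.4]
tcp_rot: [-0.002, 0.998, -0.055, -0.006]
ft_force: [-1.3, 1.7, 3.2]
finger_gap: 44.3
pos [ 593.  -117.7   25.4] yaw -6.32 gap 44.3 F [-1.3  1.7  3.2] t 29.15
shift [ 0.0001  0.0007 -0.0006] turn -0.0
```

View pics/w26.png

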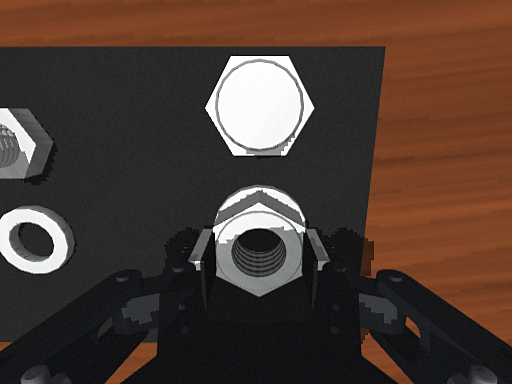

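Light contact (about 5 N change) with the nut over the washer, so I'll release.

```bash
python3 -m handwheel '[[[0,0,0,0,0.05],[0,0,0,0,0.068],[0,0,0,0,0.068],[0,0,-0.01,0,0.068],[0,0,-0.04,0,0.068]]]';python3 -m handwheel '[[[0,0,-0.03,0,0.068],[-0.02,0,-0.05,0,0.068],[-0.04,0,-0.06,0,0.068],[-0.04,0,-0.06,0,0.068],[-0.04,0,-0.06,0,0.068]]]'; python3 - <<'E'
from h import *
viewer.snapshot('wrist');viewer.snapshot('wrist');c=cam('wrist')
im=viewer.snapshot('wrist');cv2.imwrite('pics/w27.png',im)
for q in viewer.regions_of('nut_large','wrist')[:2]:
    m=q['pixels'].astype(np.uint8);cs=cv2.findContours(m,cv2.RETR_EXTERNAL,cv2.CHAIN_APPROX_NONE)[0];cv2.drawContours(m,cs,-1,1,-1)
    print(round(q['score'],2),q['bbox'],fit(model('nut_large',YAW+np.pi/6),m>0,c,592.3,-118.2,dz=11))
go(510,315,110)
E
```

```text
clock: 29.7
tcp_pos: [592.1, -118.0, 63.9]
tcp_rot: [-0.002, 0.998, -0.055, -0.008]
ft_force: [1.3, 0.8, -0.7]
finger_gap: 68.1
clock: 30.2
tcp_pos: [554.7, -113.8, 126.2]
tcp_rot: [-0.002, 0.998, -0.055, -0.006]
ft_force: [-0.5, 0.6, -0.4]
finger_gap: 68.2
0.95 [230.3, 113.4, 59.1, 68.0] (array([ 592.8, -117.7]), np.float64(0.963))
pos [ 554.9 -114.   125.1] yaw -6.31 gap 68.0 F [ 0.   0.1 -0.5] t 30.4
shift [-0.0915 -0.4215  0.0171] turn 0
```

View pics/w27.png

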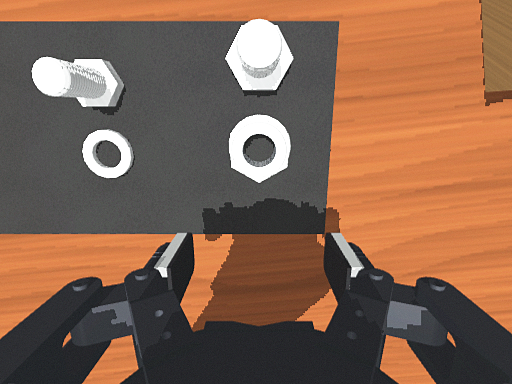

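```bash
python3 -m handwheel '[[[-0.01,-0.045,0,0,0.06],[-0.02,-0.09,0,0,0.06],[-0.03,-0.137,0,0,0.06],[-0.04,-0.185,0,0,0.06],[-0.05,-0.233,0,0,0.06]]]'; python3 -m handwheel '[[[-0.01,-0.047,0.005,0,0.06],[-0.02,-0.095,0.01,0,0.06],[-0.03,-0.14,0.015,0,0.06],[-0.0415,-0.188,0.017,0,0.06],[-0.0415,-0.188,0.017,0,0.06]]]';python3 - <<'E'
from h import *
for i in range(4): viewer.snapshot('wrist')
c=cam('wrist')
im=viewer.snapshot('wrist');cv2.imwrite('pics/w28.png',im)
q=viewer.regions_of('nut_medium','wrist')[0];b=q['bbox'];print(q['score'],b)
m=white(im,(b[0]-8,b[1]-8,b[2]+16,b[3]+16))
print(fityaw('nut_medium',m,c,510,320)); go(510,320,15)
E
```

```text
clock: 30.9
tcp_pos: [530.3, 124.9, 126.2]
tcp_rot: [-0.001, 0.998, -0.055, -0.007]
ft_force: [1.1, 0.7, -0.5]
finger_gap: 59.7
clock: 31.4
tcp_pos: [507.6, 322.8, 108.5]
tcp_rot: [-0.002, 0.999, -0.05, -0.008]
ft_force: [-0.0, -1.2, 0.2]
finger_gap: 59.5
0.96 [220.7, 163.6, 45.8, 52.0]
[(np.float64(0.973), np.float64(2.0), array([513. , 328.5])), (np.float64(0.972), np.float64(1.0), array([512.9, 328.4])), (np.float64(0.972), np.float64(3.0), array([512.9, 328.5]))]
pos [510.2 313.  110.7] yaw -6.47 gap 59.8 F [ 0.1 -0.3  0.1] t 31.7
shift [ 0.0002 -0.0068  0.0957] turn 0
```

View pics/w28.png

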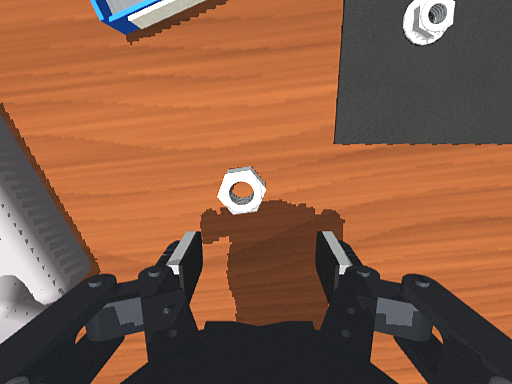

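```bash
python3 -c "
from h import *
go(513,328.5,9.5,-28)
c=cam('wrist');print(topl([[98,270],[0,105]],c,40))"
```

```text
pos [510.2 313.  110.7] yaw -6.47 gap 59.8 F [ 0.1 -0.3  0.1] t 31.7
shift [ 0.0023 -0.0156  0.1012] turn 0.376
[[464.70082944 455.09346535  40.        ]
 [602.61695191 488.69387979  40.        ]]
```

```bash
python3 -m handwheel '[[[0.001,-0.008,0.02,0.13,0.06],[0.0023,-0.0156,0.04,0.26,0.06],[0.0023,-0.0156,0.065,0.376,0.06],[0.0023,-0.0156,0.07,0.376,0.06],[0.0023,-0.0156,0.07,0.376,0.06]]]'; python3 - <<'E'
from h import *
for i in range(2): viewer.snapshot('wrist')
c=cam('wrist')
im=viewer.snapshot('wrist');cv2.imwrite('pics/w29.png',im)
q=viewer.regions_of('nut_medium','wrist')[0];b=q['bbox'];print(q['score'],b)
m=white(im,(b[0]-8,b[1]-8,b[2]+16,b[3]+16))
f=fityaw('nut_medium',m,c,513,328.5); print(f);go(*f[0][2],9.5,f[0][1]-30)
E
```

```text
clock: 32.2
tcp_pos: [513.0, 328.7, 40.4]
tcp_rot: [0.0, 0.971, -0.24, -0.007]
ft_force: [0.2, 0.6, 0.3]
finger_gap: 59.7
0.79 [233.2, 186.6, 56.9, 67.7]
[(np.float64(0.976), np.float64(3.0), array([513. , 328.6])), (np.float64(0.974), np.float64(2.0), array([513.1, 328.6])), (np.float64(0.974), np.float64(4.0), array([513.1, 328.5]))]
pos [513.5 329.9  41.8] yaw -27.83 gap 59.9 F [ 1.  -0.2 -0.5] t 32.4
shift [0.0005 0.0014 0.0323] turn -0.015
```

View pics/w29.png

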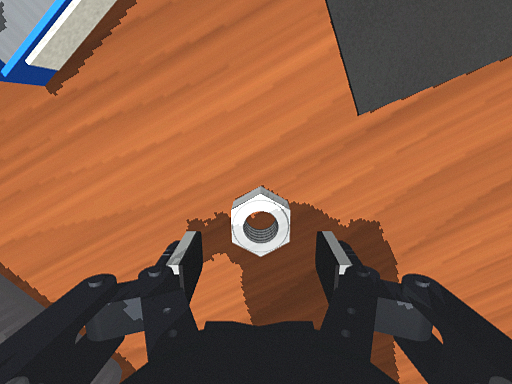

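```bash
python3 -m handwheel '[[[0.0005,0.0014,0.018,-0.015,0.06],[0.0005,0.0014,0.028,-0.015,0.06],[0.0005,0.0014,0.0323,-0.015,0.06],[0.0005,0.0014,0.0323,-0.015,0.06],[0.0005,0.0014,0.0323,-0.015,0.06]]]'; python3 -m handwheel '[[[0,0,0,0,0.045],[0,0,0,0,0.028],[0,0,0,0,0.028],[0,0,0,0,0.028],[0,0,0,0,0.028]]]'; python3 -c "
from h import *
go(513,328.6,9.5)"; python3 -m handwheel '[[[0,0,-0.005,0,0.026],[0,0,-0.02,0,0.026],[0,0,-0.05,0,0.026],[0,0,-0.09,0,0.026],[0,0,-0.12,0,0.026]]]'; python3 - <<'E'
from h import *
im=viewer.snapshot('wrist');cv2.imwrite('pics/w30.png',im)
go(560,20,125,-6.3)
E
```

```text
clock: 32.9
tcp_pos: [512.5, 328.8, 9.0]
tcp_rot: [-0.001, 0.972, -0.233, -0.006]
ft_force: [1.2, 0.3, 0.8]
finger_gap: 60.1
clock: 33.4
tcp_pos: [512.4, 328.9, 9.0]
tcp_rot: [-0.001, 0.972, -0.234, -0.006]
ft_force: [-1.9, 1.4, 6.3]
finger_gap: 34.2
pos [512.4 328.9   9. ] yaw -27.01 gap 34.2 F [-1.9  1.4  6.3] t 33.4
shift [ 0.0007  0.     -0.0005] turn 0
clock: 33.9
tcp_pos: [514.0, 327.9, 131.1]
tcp_rot: [-0.0, 0.972, -0.234, -0.006]
ft_force: [0.3, 0.2, -2.5]
finger_gap: 34.3
pos [515.9 328.3 135.1] yaw -27.08 gap 34.3 F [2.2 0.3 1.4] t 33.95
shift [0.1797 0.2545 0.0078] turn -0.363
```

View pics/w30.png

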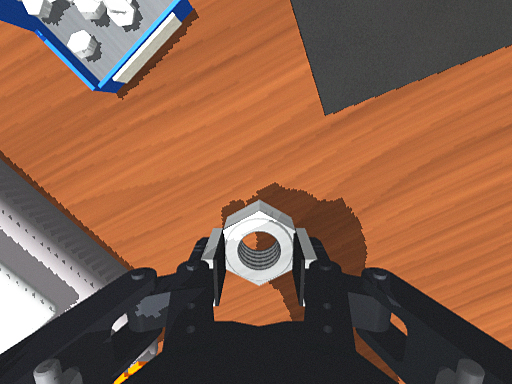

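```bash
python3 -m handwheel '[[[0.025,0.038,0,-0.12,0.026],[0.053,0.076,0,-0.24,0.026],[0.08,0.114,0,-0.363,0.026],[0.107,0.152,0,-0.363,0.026],[0.134,0.19,0.005,-0.363,0.026]]]'; python3 -c "
from h import *
go(558,24.5,125,-6.3)"
```

```text
clock: 34.45
tcp_pos: [547.1, 96.3, 123.3]
tcp_rot: [-0.002, 0.999, -0.054, -0.006]
ft_force: [1.1, 1.2, -1.9]
finger_gap: 34.4
pos [547.1  96.3 123.3] yaw -6.2 gap 34.4 F [ 1.1  1.2 -1.9] t 34.45
shift [ 0.0186  0.0702 -0.0021] turn 0.002
```

```bash
python3 -m handwheel '[[[0.009,0.035,0,0.002,0.026],[0.0186,0.0702,0,0.002,0.026],[0.0186,0.0702,0,0.002,0.026],[0.0186,0.0702,0,0.002,0.026],[0.0186,0.0702,0,0.002,0.026]]]'; python3 - <<'E'
from h import *
viewer.snapshot('wrist');viewer.snapshot('wrist');c=cam('wrist');s=ctrl.sense();im=viewer.snapshot('wrist');cv2.imwrite('pics/w31.png',im)
for l,g,dz in [('washer_medium',(600,20),3),('bolt_medium',(660,12.5),0)]:
  for q in viewer.regions_of(l,'wrist')[:2]:
    m=q['pixels'].astype(np.uint8);cs=cv2.findContours(m,cv2.RETR_EXTERNAL,cv2.CHAIN_APPROX_NONE)[0];cv2.drawContours(m,cs,-1,1,-1)
    print(l,round(q['score'],2),q['bbox'],fit(model(l),m>0,c,*g,dz=dz))
m=white(im,(219,190,78,105),80)
f=fit(model('nut_medium',YAW+np.pi/6),m,c,*s['tcp_pos'][:2],dz=s['tcp_pos'][2]-9.3);print(f,rel(f[0],s['tcp_pos'][:2]))
go(600.2,20,45,-6.3)
E
```

```text
clock: 34.95
tcp_pos: [557.4, 27.5, 121.8]
tcp_rot: [-0.002, 0.998, -0.055, -0.007]
ft_force: [0.9, -0.1, -0.6]
finger_gap: 34.3
washer_medium 0.78 [239.0, 114.6, 49.7, 49.6] (array([600.9,  19.6]), np.float64(0.973))
bolt_medium 0.73 [240.1, 35.0, 49.2, 54.9] (array([659. ,  13.1]), np.float64(0.957))
(array([558. ,  28.2]), np.float64(0.949)) [0.6 0.3]
pos [557.5  27.5 121.6] yaw -6.23 gap 34.2 F [-0.   0.1 -1.8] t 35.2
shift [0.0443 0.0029 0.076 ] turn 0.001
```

View pics/w31.png

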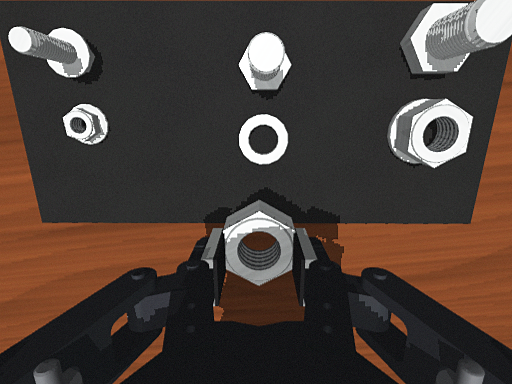

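```bash
python3 -m handwheel '[[[0.02,0.0015,0.02,0,0.026],[0.0443,0.0033,0.04,0,0.026],[0.0443,0.0033,0.07,0,0.026],[0.0443,0.0033,0.086,0,0.026],[0.0443,0.0033,0.086,0,0.026]]]'; python3 - <<'E'
from h import *
viewer.snapshot('wrist');viewer.snapshot('wrist')
go(600.1,19.5,21.5,-6.3)
E
```

```text
clock: 35.7
tcp_pos: [598.3, 18.9, 33.1]
tcp_rot: [-0.001, 0.998, -0.055, -0.009]
ft_force: [-0.1, 0.4, -2.3]
finger_gap: 34.4
pos [599.7  18.5  35.4] yaw -6.34 gap 34.4 F [-0.2 -0.4 -2. ] t 35.8
shift [ 0.0004 -0.0011  0.0139] turn -0.001
```

```bash
python3 -m handwheel '[[[0.0004,-0.001,0.008,0,0.026],[0.0004,-0.001,0.013,0,0.026],[0.0004,-0.001,0.0142,0,0.026],[0.0004,-0.001,0.0142,0,0.026],[0.0004,-0.001,0.0142,0,0.026]]]'; python3 - <<'E'
from h import *
go(600.1,19.5,21,-6.3)
im=viewer.snapshot('wrist');cv2.imwrite('pics/w32.png',im)
E
```

```text
clock: 36.3
tcp_pos: [600.6, 19.5, 21.1]
tcp_rot: [-0.001, 0.998, -0.055, -0.006]
ft_force: [0.2, -0.1, -1.4]
finger_gap: 34.4
pos [600.6  19.5  21.1] yaw -6.33 gap 34.4 F [ 0.2 -0.1 -1.4] t 36.3
shift [-0.0005  0.      0.0001] turn -0.001
```

View pics/w32.png

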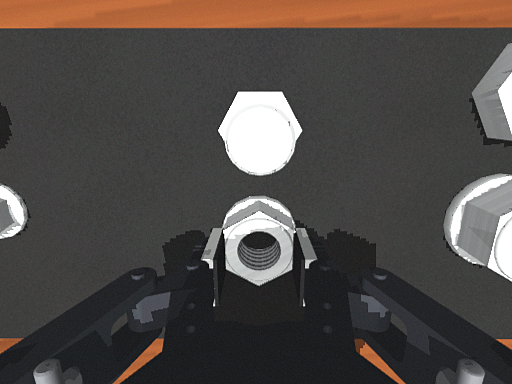

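Not touching yet; lower slightly until contact.

```bash
python3 -m handwheel '[[[0,0,0.0005,0,0.026],[0,0,0.001,0,0.026],[0,0,0.001,0,0.026],[0,0,0.001,0,0.026],[0,0,0.001,0,0.026]]]'
```

```text
clock: 36.85
tcp_pos: [600.6, 19.5, 20.1]
tcp_rot: [-0.001, 0.998, -0.055, -0.006]
ft_force: [-0.1, 0.1, 4.7]
finger_gap: 34.6
```

```bash
python3 -m handwheel '[[[0,0,0,0,0.045],[0,0,0,0,0.058],[0,0,0,0,0.058],[0,0,-0.01,0,0.058],[0,0,-0.04,0,0.058]]]';python3 -m handwheel '[[[0,0,-0.04,0,0.058],[-0.03,0,-0.07,0,0.058],[-0.05,0,-0.1,0,0.058],[-0.05,0,-0.12,0,0.058],[-0.05,0,-0.12,0,0.058]]]'; python3 - <<'E'
from h import *
for i in range(4): viewer.snapshot('wrist')
c=cam('wrist');im=viewer.snapshot('wrist');cv2.imwrite('pics/w33.png',im);cv2.imwrite('pics/w33c.png',cv2.resize(im[20:220,40:490],None,fx=1.75,fy=1.75))
P={}
for l,g,dz,yw in [('bolt_large',(663,-125.5),0,0),('bolt_medium',(660,12.5),0,0),('bolt_flanged',(684,165),0,0),('nut_large',(593,-118),11,30),('nut_medium',(600,20),11,30),('nut_flanged',(629,172),3,30)]:
  for q in viewer.regions_of(l,'wrist')[:3]:
    m=q['pixels'].astype(np.uint8);cs=cv2.findContours(m,cv2.RETR_EXTERNAL,cv2.CHAIN_APPROX_NONE)[0];cv2.drawContours(m,cs,-1,1,-1)
    f=fit(model(l,YAW+np.radians(yw)),m>0,c,*g,dz=dz)
    if f[1]>.5: P.setdefault(l,f[0]);print(l,round(q['score'],2),q['bbox'],f)
for k in ['large','medium','flanged']:
    if 'nut_'+k in P and 'bolt_'+k in P: print(k,rel(P['nut_'+k],P['bolt_'+k]))
for n in ['scene','side']: cv2.imwrite(f'pics/{n}9.png',viewer.snapshot(n))
go(500,0,200)
E
```

```text
clock: 37.35
tcp_pos: [599.6, 19.3, 58.8]
tcp_rot: [-0.001, 0.998, -0.055, -0.008]
ft_force: [0.5, 0.2, 0.5]
finger_gap: 58.1
clock: 37.85
tcp_pos: [553.6, 24.5, 183.6]
tcp_rot: [-0.002, 0.998, -0.055, -0.004]
ft_force: [0.5, 0.5, 0.3]
finger_gap: 57.8
bolt_medium 0.86 [239.8, 48.4, 39.6, 39.6] (array([659.8,  12.8]), np.float64(0.952))
bolt_flanged 0.82 [62.1, 39.0, 62.0, 39.4] (array([684.7, 165.1]), np.float64(0.912))
nut_large 0.56 [368.4, 91.6, 60.1, 60.0] (array([ 592.5, -117.5]), np.float64(0.966))
nut_medium 0.92 [242.9, 109.7, 34.2, 39.9] (array([601.7,  19.4]), np.float64(0.941))
nut_flanged 0.92 [95.3, 102.6, 38.2, 30.8] (array([629.9, 172.1]), np.float64(0.911))
medium [-58.5   0.2]
flanged [-55.2   0.9]
pos [552.8  24.4 180.3] yaw -6.34 gap 58.2 F [-0.3 -0.   0.2] t 38.5
shift [-0.05    0.03   -0.0191] turn 0
```

View pics/w33c.png

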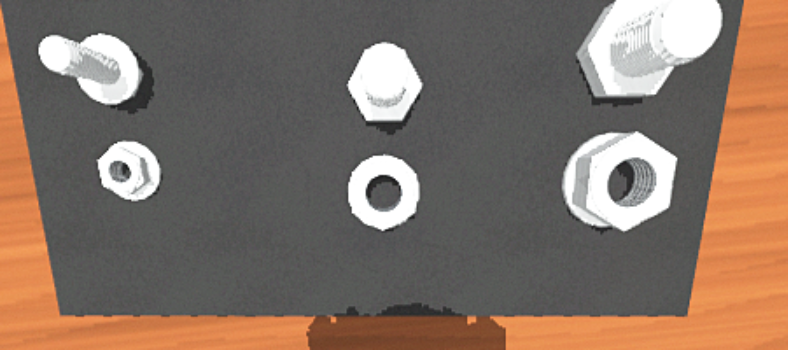

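View pics/side9.png

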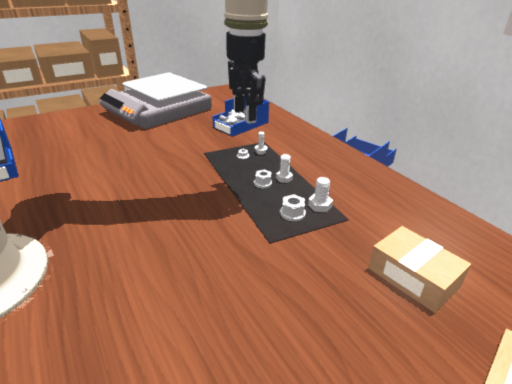

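```bash
python3 -c "
from plant import job
print(job.sign_off())"
```

```text
the job is handed in; nothing more can be done
None
```

All three sets are laid out on the mat in front of their bolts, and I handed the job in at about 38.5 s of the 115 s allowed. No verdict was reported.

The large washer lay too close to the base to grip at table height, and the first attempt stopped about 11 mm up without touching it. I dragged the washer about 38 mm outward with the closed fingertips and gripped it there. That attempt also left a tool tilt of about 0.8 degrees for the rest of the job.

Positions are in mm in each bolt's frame; in front of the bolt is negative x.

| Set | Target x | Measured x | Measured y | Nut to washer offset |
|---|---|---|---|---|
| Large | -71 | -70 (washer and nut) | about 0 | 0.7 |
| Medium | -60 | -58.5 (nut) | +0.2 | about 1 |
| Flange nut | -55 | -55.2 | +0.9 | no washer |

- **Bolts:** all three showed upright in the last pictures. The medium and flange bolts measured about 1 mm or less from where they started.
- **Carton:** it looks unmoved in the last side picture, and the arm never went near it. I did not measure its position at the end.
- **Checks that failed or disagreed:** In the last picture the network missed the large bolt, so its set is measured from earlier wrist pictures. One washer fit from an earlier picture was poor, putting the medium washer about 5 mm sideways. Better fits before and after contradicted it, so I set it aside.

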